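Load the spring balance to its mark and start its lock screw

ROBOT

A 6-joint arm with a two-finger parallel gripper is mounted at the origin on a cart in front of the work surface, level with it; the furniture and walls round the work are solid. World frame = base frame: x ahead of the robot, y to its left, z up, the work surface at z = 0. Lengths are in m, angles in rad, forces in N, time in s.
With the tool pointing down it reaches from about 0.35 to 0.775 m from the base axis. Payload 7.3 kg.
Tool frame: the origin (TCP) lies midway between the tips of the shut fingers; the grasp point (between the pads) lies env.pinch_z behind it (env.pinch_z is the distance from the TCP to the grasp point, in m); z points along the fingers, y is the direction in which the jaws open and shut (so a half turn about z gives the same grasp; the last joint's range is limited). The gripper opens to 92 mm and grips with 3 to 60 N. Pads are 19 mm wide; open, the fingers measure 130 mm over their backs; the gripper's body (75 mm by 190 mm) begins 47 mm behind the grasp point.
Start: joints at [1.196, 0.342, 1.524, -0, 1.275, -0.146], TCP at [0.119, 0.511, 0.227] pointing down, gripper open.
Joint ranges: [-2.53, 2.53], [-0.77, 2.02], [0.04, 2.7], [-1, 4.14], [0.28, 2.66], [-3.11, 3.11]. Speed limits (rad/s): [2.57, 2.57, 3.14, 3.14, 3.14, 3.14].

INTERFACE

Orientations are given as a unit quaternion [w, x, y, z].
In Python, from cell import env, snapshot, camera_info gives the robot as it stands.
- The arm moves only by the tool apply_moves, never from a script. Its argument "commands" is text: rows parted by semicolons, each of 6 numbers parted by spaces: the shift along the world's x, y, z in units of 0.15 m (1.0 is 0.15 m), then the turn, a rotation vector about the world's x, y, z in units of 2 pi rad (1.0 is 2 pi rad). In form: tx ty tz ax ay az; .... A call has 1 to 20 rows; each row is the pose to reach, as a shift and turn from the pose commanded when the call began, turning the shorter way round; what a row does not reach only later rows make up. A row lasts 1/10 s, in which the tool goes at most 50 mm and 8.59 degrees, less where a joint would pass 70% of its speed; a pose out of reach is approached as far as the arm can. A call with a number of a shift or a turn outside -1 to 1 is refused whole. A call with a gripper value outside its range is refused whole. "jaw" is the opening, from 0 (shut) to 1 (fully open), set as the call begins (left out, the last holds). The fingers move at their own pace and stop on an object; "squeeze" is the grip in N (left out, the last holds). Time passes only in rows, so rows that repeat a pose let the fingers close. It gives the time, the measured TCP pose, the force and the opening at its end, in the units of the state.
- env.sense(): the state, without advancing time (a new reading comes with each control period).
- snapshot(name): name is "scene" or "side" or "wrist"; returns the picture (400x640x3 uint8, red, green, blue); there is no depth.
- camera_info(name): a dict with "fx", "fy", "cx", "cy" (pixels), "distortion" ([k1, k2, p1, p2, k3] as OpenCV has them; the pictures are not rectified), "world_from_camera" (4x4, takes a point from camera to world coordinates). Camera axes: x right, y down, z forward; pixel columns grow to the right and rows downward; lengths in m; the calibration is good to about 2 mm. A picture is of the moment at which its call begins: read the wrist's pose just before it. camera_info takes no time and is no camera call; for the wrist camera it gives the pose at the moment of the call.
- env.hand_in(): hands the job in, once; it reports no verdict.
The state is a dict: "time": time; "qpos": joint angles; "joint_vel": joint speeds; "tau": joint torques, N m; "tool_pos": TCP position; "eef_rot": TCP orientation; "wrist_force": force on the tool from outside, world axes, zero at the start; "ft_torque": the same for the moment, N m; "width": finger opening in m.
Only numpy, scipy, OpenCV 4.12 (cv2) and the standard library are available. Lean on these libraries where they do the work, as an engineer would, in place of code of your own. Each camera call takes 0.05 s, during which the arm holds its last target.

TASK

Put brass weights on the sprung pan beside the green cup until the pan's red pointer rests level with the green target marker (within the marker's height). Then take the crank by its black handle, turn it backward (counterclockwise seen from above) until you notice the red-topped screw drop off the thread end, and turn it forward (clockwise) one full turn from there so that the thread is started. Finish while still holding the crank handle there; leave the cup on the pan and the other things where they are.

Things in the scene. Friction and masses are not known exactly. Their poses are not given: they have to be found in the camera images.
- pan (a joint): Sprung pan of the grey stand: aluminium tray 120 x 130 mm with a 3.5 mm high rim, level, moving straight down. Value in m, about 0 at the start with only the cup on it, grows as it sinks (limit 0.026). Spring 122 N/m, so each 100 g weight sinks it a further 8 mm.
- pointer (a point): Tip of the red pointer on the pan's right side (level with the pan's upper surface), moving with the pan in front of a white plate.
- target (a point): Centre of the green target marker, 10 mm high and 26 mm wide, clipped to the white plate at a different height each time, 7 to 20 mm below the pointer's starting height. The pointer is right when its tip is within 5 mm above or below this point.
- pan_top (a point): Middle of the pan's upper surface, where things stand (59 mm above the table when the pan value is 0, lower by the pan value). x axis: toward the far side of the stand (toward the cup's end of the pan), y axis: to the left, away from the crank. The cup stands 32 mm to the +x side of the middle, so the -x half of the pan is free for two weights at x = -0.030, y = +-0.035.
- weight_0_mid (a point): Brass weight, 100 g: upright cylinder 28 mm in diameter and 30 mm high with a narrower 18 mm knob above, 45 mm high in all. Point at its centre, 22.5 mm above its foot. Any of the three weights may be used; one or two are needed, depending on the height of the target marker.
- weight_1_mid (a point): A second weight, the same as weight_0.
- weight_2_mid (a point): A third weight, the same as weight_0.
- cup_mid (a point): Centre of the green cup, 47 mm in diameter, 38 mm high (point 19 mm above its foot), 130 g, standing on the far half of the pan. It stays there.
- boss_axis (a point): Point on the vertical axis of the crank and lock screw, at the top of the crank's hub, 88 mm above the table. Below it is a clear sleeve 41 mm in diameter with the thread.
- handle_mid (a point): Middle of the crank's vertical black handle, 110 mm above the table: 18 to 19 mm in diameter, from 87 to 133 mm above the table, 60 mm from boss_axis, spinning freely on its pin, so that it can be gripped from above and led round the circle without turning the gripper. The crank arm under it reaches up to 86 mm above the table. The handle stays at this height all the time.
- crank (a joint): Angle of the crank in rad, between -0.4 and 0.4 at the start, growing counterclockwise seen from above (backward, loosening). Turns with under 2 N at the handle. The place of the thread start is not known: it is reached 0.6 to 2.7 rad backward of the starting angle. About 0.5 rad past it there is a stop, which holds against some 25 N at the handle and must not be forced. Turning forward without having found the thread start only slides over the end face to a stop.
- lock_screw (a joint): How far the screw has sunk, in m; it slides in the crank's hub by its own weight, turning with the crank. About 0 while its pin rides on the thread's end face, about 0.008 as soon as it has dropped at the thread start, then it sinks 0.008 (the pitch) for each full forward turn: about 0.016 when one turn in.
- screw_top (a point): Top of the screw's red stem, 10 mm in diameter, which stands 23 mm above the hub while the screw rides on the end face and sinks with the screw.
- timer: White kitchen timer lying on the table, 62 x 78 x 21 mm; bystander.
- eyedrops: Small white bottle, 25 mm in diameter, 56 mm high, upright; bystander.
- marker: Dark marker pen lying on the table, 136 mm long; bystander.
- beaker: Green tumbler, 85 mm in diameter, 108 mm high; bystander.
Not all that is in view belongs to the job. What is shaped like the part that bears cup_mid but blue is not meant.

How it is judged:
By the outcome, as a careful person would: the job done as asked, in the order asked, and still so for the second after the job is handed in, while the arm keeps its last pose, push and grip.
It also fails if it takes over 72 s, if anything falls off the work surface, if the arm or the gripper's body presses on something with over 40 N, if the wrist force passes 120 N, or if a joint passes its speed limit or range.

## Working session

There is one attempt and no reset: what is moved stays moved. The work goes in short steps, Python scripts to look and compute and a tool call to move; the robot and the scene stay as the last step left them, time stands still between calls to the robot, and variables do not carry over. Pictures are saved under pics/ and viewed, and the job is handed in when it is done.

Besides the shell and the picture viewer there is one more tool, called after "Emit:" as name(argument=value, ...) on one line, values as JSON. apply_moves: Moves the arm, as the interface text tells. Shifts and turns lie within -1 to 1; 1 stands for 0.15 m of shift or 2 pi rad of turn. Its arguments: {"type":"object","properties":{"commands":{"type":"string"},"jaw":{"type":"number"},"squeeze":{"type":"number"}},"required":["commands"]}

```bash
ls; mkdir -p pics
python3 - <<'E'
from cell import env, snapshot, camera_info
import cv2
for n in ["scene","side","wrist"]:
    im=snapshot(n); cv2.imwrite(f"pics/{n}0.png",im[:,:,::-1])
    c=camera_info(n); print(n,c)
s=env.sense();print(s, env.pinch_z)
E
```

```text
pics
scene {'fx': 454.76512831230855, 'fy': 454.76512831230855, 'cx': 316.57736472965746, 'cy': 202.32324146406813, 'distortion': array([-0.13137359,  0.        ,  0.        ,  0.        ,  0.        ]), 'world_from_camera': array([[ 0.60180243, -0.36563683,  0.71003066, -0.31626323],
       [-0.7985846 , -0.28643076,  0.52935815, -0.59234105],
       [ 0.00982178, -0.88558858, -0.46436667,  0.71619735],
       [ 0.        ,  0.        ,  0.        ,  1.        ]])}
side {'fx': 427.41993038690936, 'fy': 427.41993038690936, 'cx': 317.68697930126194, 'cy': 200.52341058468426, 'distortion': array([0.03064338, 0.        , 0.        , 0.        , 0.        ]), 'world_from_camera': array([[-0.98923807, -0.11011229,  0.09635003,  0.4486036 ],
       [-0.14460525,  0.63540049, -0.75852194,  1.31315989],
       [ 0.02230173, -0.7642915 , -0.64448517,  1.1238939 ],
       [ 0.        ,  0.        ,  0.        ,  1.        ]])}
wrist {'fx': 312.9997910689825, 'fy': 312.9997910689825, 'cx': 318.8432652358085, 'cy': 201.1224807160589, 'distortion': array([-0.06162228,  0.        ,  0.        ,  0
[... 283 characters left out ...]
     ]])}
{'time': 0.15, 'qpos': array([ 1.19596849e+00,  3.42544345e-01,  1.52474839e+00, -2.73610770e-05,
        1.27535821e+00, -1.46015702e-01]), 'joint_vel': array([-0.00068201, -0.00259556, -0.00358434,  0.00150005, -0.00040164,
       -0.00098957]), 'tau': array([ 1.76822447e-03, -4.31466722e+01, -2.44352317e+01,  7.17007136e-02,
        5.36334899e-02, -1.04514686e-04]), 'tool_pos': array([0.11897526, 0.51106326, 0.22623129]), 'eef_rot': array([-1.23604314e-04,  1.14152679e-01,  9.93463077e-01, -5.14673342e-04]), 'wrist_force': array([ 0.58057786, -0.03696254, -0.81553418]), 'ft_torque': array([ 1.77092905e-05, -3.99241089e-02, -2.15554351e-02]), 'width': 0.09190054940164233} 0.0188
```

View pics/scene0.png

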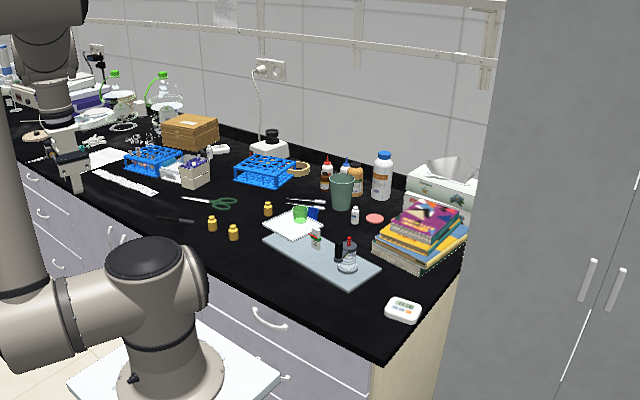

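View pics/side0.png

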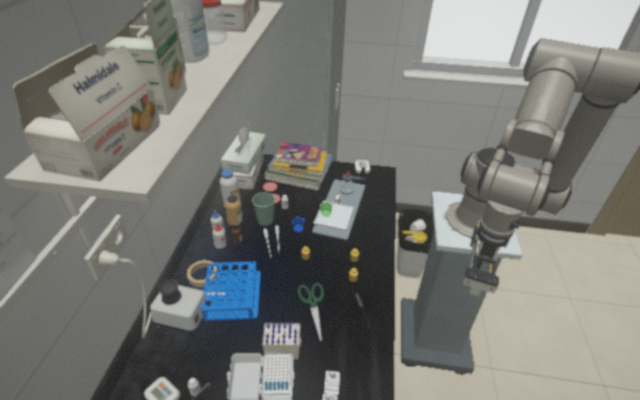

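View pics/wrist0.png

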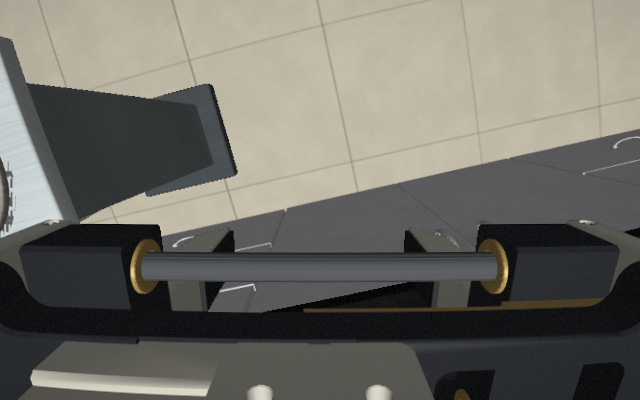

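The scene view shows three brass weights at (212,223), (234,232) and (268,208). The pan with the green cup is at (300,214), the blue decoy at (312,213), and the crank with its black handle at (338,252). I'll check them in close crops.

```bash
cat > h.py <<'E'
from cell import env, snapshot, camera_info
import cv2, numpy as np
def ray(n,uv,c=None):
    c=c or camera_info(n); K=np.array([[c['fx'],0,c['cx']],[0,c['fy'],c['cy']],[0,0,1]])
    p=cv2.undistortPoints(np.array([[uv]],float),K,c['distortion'])[0,0]
    T=c['world_from_camera']; return T[:3,3], T[:3,:3]@np.array([p[0],p[1],1])
def atz(n,uv,z,c=None):
    o,d=ray(n,uv,c); return o+d*(z-o[2])/d[2]
def proj(n,P,c=None):
    c=c or camera_info(n); K=np.array([[c['fx'],0,c['cx']],[0,c['fy'],c['cy']],[0,0,1]])
    W=np.linalg.inv(c['world_from_camera'])
    return cv2.projectPoints(np.atleast_2d(P).astype(float),cv2.Rodrigues(W[:3,:3])[0],W[:3,3],K,c['distortion'])[0][:,0]
def crop(n,name,x0,y0,w,h,s,im=None):
    im=snapshot(n) if im is None else im
    cv2.imwrite(f"pics/{name}.png",cv2.resize(im[y0:y0+h,x0:x0+w,::-1],None,fx=s,fy=s,interpolation=cv2.INTER_CUBIC))
    return im
E
python3 - <<'E'
import cv2
from h import *
im=cv2.imread("pics/scene0.png")[:,:,::-1]
crop("scene","c1",250,190,150,105,5,im=im)
crop("scene","c2",190,190,100,70,8,im=im)
for uv,z in [((212,229),0.0),((234,238),0),((268,213),0),((300,221),.059)]: print(uv,atz("scene",uv,z))
im=cv2.imread("pics/side0.png")[:,:,::-1]
crop("side","c3",260,150,130,100,6,im=im)
E
```

```text
(212, 229) [0.44133115 0.37015244 0.        ]
(234, 238) [0.44717072 0.27957472 0.        ]
(268, 213) [0.6220599  0.30328717 0.        ]
(300, 221) [0.56644764 0.12466332 0.059     ]
```

View pics/c1.png

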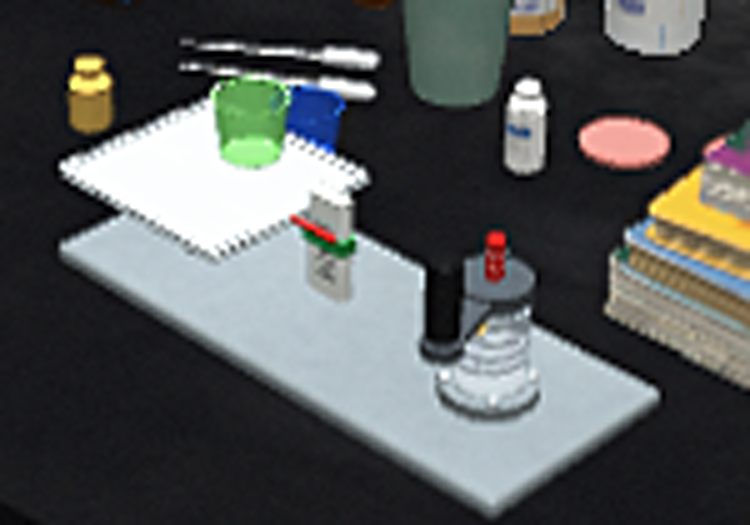

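View pics/c2.png

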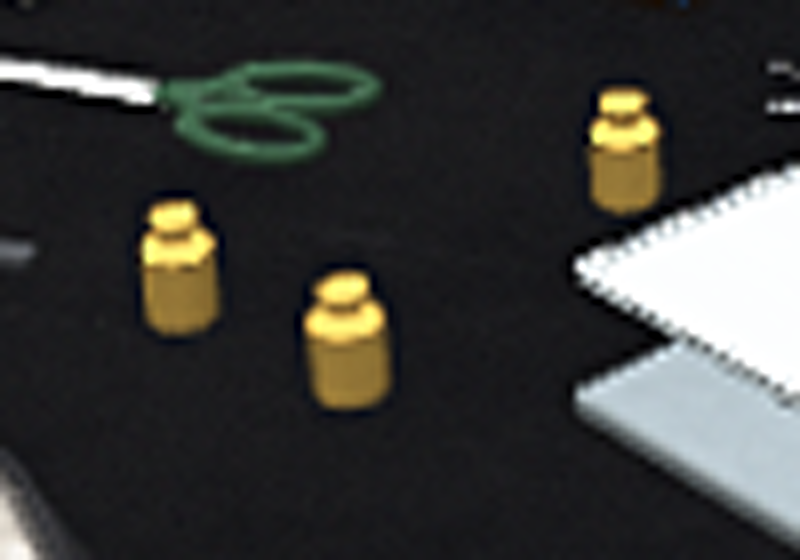

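View pics/c3.png

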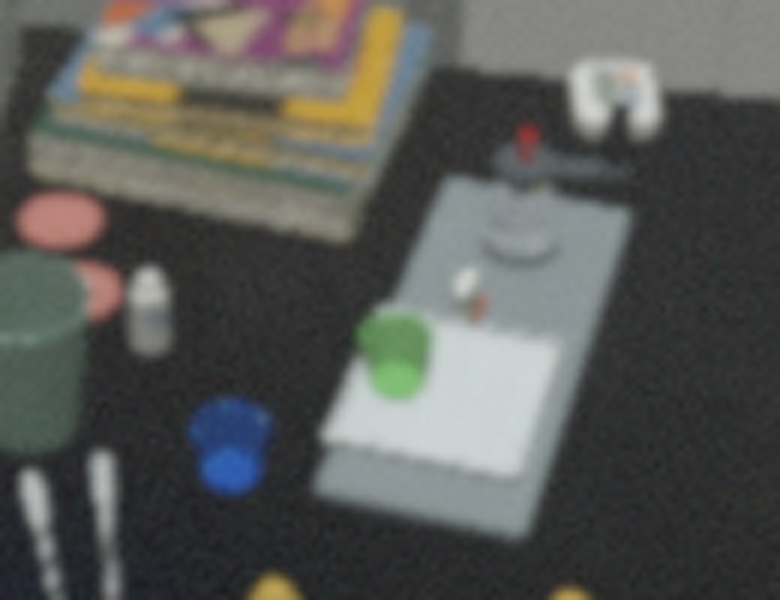

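Run:
```python
import cv2
from h import *
def rings(x,y,n):
    t=np.linspace(0,2*np.pi,40); P=[]
    for r,z in [(.014,0),(.014,.03),(.009,.03),(.009,.045)]:
        P+= [[x+r*np.cos(a),y+r*np.sin(a),z] for a in t]
    return proj(n,np.array(P))
from scipy.optimize import minimize
for n,guess in [("scene",[(212,223),(234,232),(268,208)]),("side",[(354,274),(355,254),(306,253)])]:
    im=cv2.imread(f"pics/{n}0.png"); hsv=cv2.cvtColor(im,cv2.COLOR_BGR2HSV)
    m=((hsv[...,0]>14)&(hsv[...,0]<32)&(hsv[...,1]>90)&(hsv[...,2]>60)).astype(np.uint8)
    N,l,st,ce=cv2.connectedComponentsWithStats(m)
    for g in guess:
        i=min(range(1,N),key=lambda i:np.hypot(*(ce[i]-g))+(st[i,4]<20)*50)
        b=st[i]; bb=np.array([b[0]-.5,b[1]-.5,b[0]+b[2]-.5,b[1]+b[3]-.5])
        def f(p):
            q=rings(*p,n); return sum((np.r_[q.min(0),q.max(0)]-bb)**2)
        r=minimize(f,atz(n,ce[i],.02)[:2],method="Nelder-Mead")
        print(n,ce[i],b,r.x,r.fun, "knobtop-free centroid", atz(n,ce[i],.02)[:2])
off=np.array([250,190])
for k,uv in dict(panL=(62,168),panN=(215,257),panR=(368,182)).items():
    uv=np.array(uv)/5+off-.4; print(k,uv,atz("scene",uv,.0625))
for k,uv,z in [("hubtop",(500,272),.088),("screwtop",(496,238),.111),("handletop",(443,270),.133),("cupbase",(252,152),.059),("handlebase",(442,345),.087)]:
    uv=np.array(uv)/5+off-.4; print(k,uv,atz("scene",uv,z))
off=np.array([260,150])
for k,uv,z in [("screwtop",(528,132),.111),("panA",(323,440),.0625),("panB",(520,477),.0625),("panC",(560,342),.0625),("panD",(395,310),.0625),("cupbase",(398,378),.059),("handletop?",(605,168),.1)]:
    uv=np.array(uv)/6+off-.4; print("side",k,uv,atz("side",uv,z))
```

```text
scene [211.77536232 223.06521739] [207 215  10  17 138] [0.44154302 0.37029998] 0.08701491984898463 knobtop-free centroid [0.44330029 0.3704295 ]
scene [232.88311688 232.42207792] [228 224  11  17 154] [0.44579666 0.28058335] 0.22672291172721498 knobtop-free centroid [0.44528763 0.2800992 ]
scene [267.70833333 208.625     ] [264 201   9  16 120] [0.61622105 0.29706934] 0.027603835033601393 knobtop-free centroid [0.61671234 0.2985833 ]
side [352.98473282 274.02290076] [348 267  11  15 131] [0.44236924 0.36954238] 2.195514809568588 knobtop-free centroid [0.44265902 0.36990117]
side [354.25641026 254.41880342] [350 248  10  14 117] [0.44430424 0.28122568] 0.9338097471072128 knobtop-free centroid [0.44546266 0.28107002]
side [305.27350427 252.13675214] [301 245  10  15 117] [0.6152623  0.29797524] 2.800103925694899 knobtop-free centroid [0.61593789 0.29871332]
panL [262.  223.2] [0.48531761 0.19813845 0.0625    ]
panN [292.6 241. ] [0.46667191 0.06961299 0.0625    ]
panR [323.2 226. ] [0.58004119 0.05169505 0.0625    ]
hubtop [349.6 244. ] [ 0.51398944 -0.07940766  0.088     ]
screwtop [348.8 237.2] [ 0.50858085 -0.07933247  0.111     ]
handletop [338.2 243.6] [ 0.43947547 -0.09387084  0.133     ]
cupbase [300. 220.] [0.5709542  0.12829184 0.059     ]
handlebase [338.  258.6] [ 0.4438137  -0.09213504  0.087     ]
side screwtop [347.6 171.6] [ 0.50785949 -0.07733533  0.111     ]
side panA [313.43333333 222.93333333] [0.60425521 0.19132354 0.0625    ]
side panB [346.26666667 229.1       ] [0.48356478 0.20338394 0.0625    ]
side panC [352.93333333 206.6       ] [0.47008584 0.07651695 0.0625    ]
side panD [325.43333333 201.26666667] [0.57725534 0.06325765 0.0625    ]
side cupbase [325.93333333 212.6       ] [0.56723385 0.12394605 0.059     ]
side handletop? [360.43333333 177.6       ] [ 0.45432238 -0.06111546  0.1       ]
```

Emit:
apply_moves(commands="0.24 -0.17 0 0 0 0.004; 0.48 -0.34 0 0 0 0.008; 0.725 -0.51 -0.05 0 0 0.0125; 0.725 -0.51 -0.1 0 0 0.0125", jaw=0.65, squeeze=15)

```text
time: 0.55
tool_pos: [0.2314, 0.4324, 0.2115]
eef_rot: [0.001, 0.077, 0.997, -0.0]
wrist_force: [-1.1, 1.0, 0.3]
width: 0.0645
```

Emit:
apply_moves(commands="0.3 -0.2 0 0 0 0; 0.6 -0.4 0 0 0 0; 0.9 -0.6 -0.05 0 0 0; 0.9 -0.6 -0.1 0 0 0")

```text
time: 0.95
tool_pos: [0.366, 0.3431, 0.1966]
eef_rot: [0.001, 0.077, 0.997, 0.0]
wrist_force: [-0.1, 0.5, -0.5]
width: 0.0598
```

Run:
```python
from h import *
c=camera_info("wrist"); im=snapshot("wrist"); cv2.imwrite("pics/w1.png",im[:,:,::-1])
for p in [(.4454,.2808,.045),(.442,.37,.045),(.616,.2975,.045),(.536,.128,.059)]: print(p,proj("wrist",p,c))
```

```text
(0.4454, 0.2808, 0.045) [[273.71904472 267.48232921]]
(0.442, 0.37, 0.045) [[354.88198428 253.03296461]]
(0.616, 0.2975, 0.045) [[313.7464054  389.00307568]]
(0.536, 0.128, 0.059) [[159.42352494 359.60055481]]
```

View pics/w1.png

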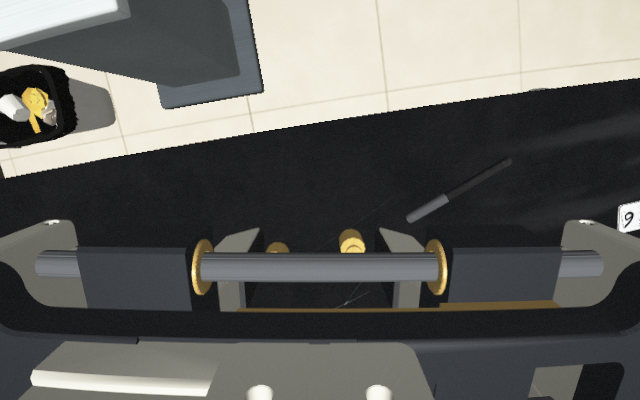

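The wrist view shows the knob of the left weight near (352,243), close to the predicted (355,253). The nearer weight is partly hidden by the bar at (277,248). The scene and side fits agree to 1–2 mm, so I'm going in.

Emit:
apply_moves(commands="0.26 -0.2 -0.2 0 0 0; 0.525 -0.41 -0.4 0 0 0; 0.525 -0.41 -0.7 0 0 0; 0.525 -0.41 -0.7 0 0 0")

```text
time: 1.4
tool_pos: [0.4384, 0.2819, 0.0868]
eef_rot: [-0.005, 0.076, 0.997, -0.002]
wrist_force: [-1.2, -0.2, 0.3]
width: 0.0599
```

Run:
```python
from h import *
crop("scene","s2",170,170,160,110,5)
print(env.sense()['tool_pos'])
```

```text
[0.43879997 0.28292594 0.08864757]
```

View pics/s2.png

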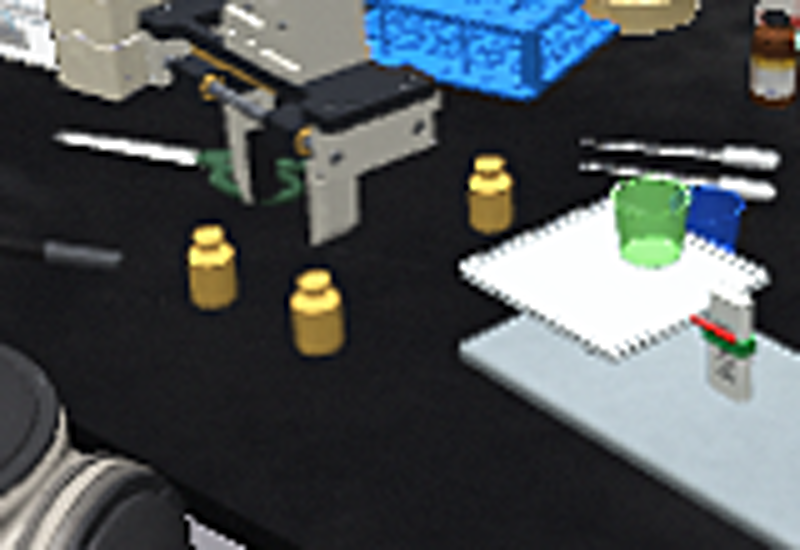

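Emit:
apply_moves(commands="0.04 -0.013 -0.2 0 0 0; 0.04 -0.013 -0.4 0 0 0; 0.04 -0.013 -0.545 0 0 0; 0.04 -0.013 -0.545 0 0 0; 0.04 -0.013 -0.545 0 0 0")

```text
time: 1.95
tool_pos: [0.4475, 0.283, 0.0117]
eef_rot: [0.001, 0.074, 0.997, 0.001]
wrist_force: [-0.1, 0.8, 0.4]
width: 0.0595
```

Emit:
apply_moves(commands="0 0 0 0 0 0; 0 0 0 0 0 0; 0 0 0 0 0 0; 0 0 0 0 0 0", jaw=0.2)

```text
time: 2.35
tool_pos: [0.4478, 0.2815, 0.0106]
eef_rot: [0.0, 0.075, 0.997, 0.0]
wrist_force: [-0.0, -0.4, -0.5]
width: 0.0325
```

Run:
```python
from h import *
crop("scene","s3",170,170,160,110,5)
s=env.sense();print(s['tool_pos'],s['width'],s['wrist_force'])
```

```text
[0.44770615 0.28134692 0.01041905] 0.028257227309419767 [ 0.05116753 -1.29825801  0.91243823]
```

View pics/s3.png

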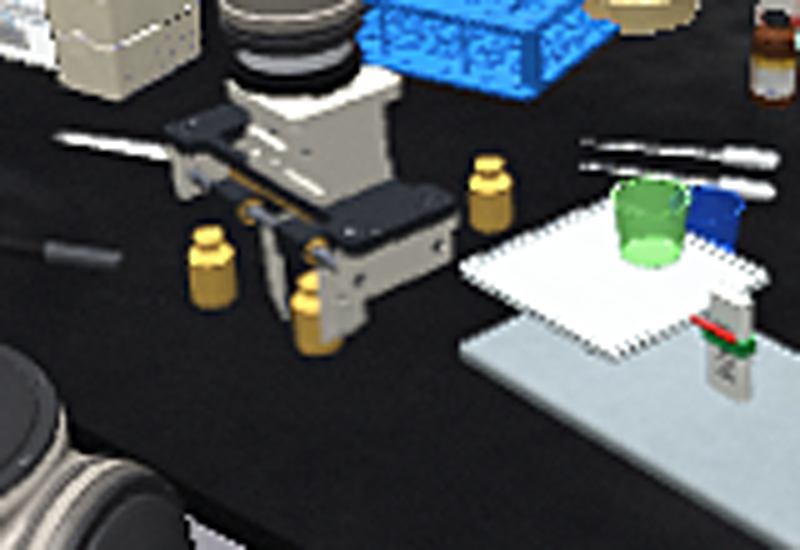

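Run:
```python
from h import *
off=np.array([170,170])
C=np.array([.536,.128]);ux=np.array([.988,-.15]);uy=np.array([.15,.988])
for k,uv,z in [("ptr base",(695,319),.059),("ptr tip",(737,338),.059),("tip2",(737,338),.057),("plateL base",(708,390),.012),("plateR base",(748,402),.012),("marker R",(752,345),.045),("marker c",(728,342),.047)]:
    p=atz("scene",np.array(uv)/5+off-.4,z)[:2]; print(k,p,(p-C)@ux,(p-C)@uy)
```

```text
ptr base [0.52787997 0.06322098] 0.0016942605736705075 -0.06521967651881166
ptr tip [0.52636675 0.03313266] 0.0047124480959357595 -0.0951739193653209
tip2 [0.52893106 0.03503612] 0.006960471040458579 -0.09290865602736531
plateL base [0.53276129 0.05769933] 0.007345253668744843 -0.06994286878575796
plateR base [0.53682486 0.03273503] 0.015104706057119015 -0.0939980638205293
marker R [0.54359341 0.03554643] 0.021370323916658374 -0.09020511784084322
marker c [0.53538455 0.04597595] 0.011695538640669462 -0.0811320824592491
```

Emit:
apply_moves(commands="0 0 0 0 0 0; 0 0 0 0 0 0; 0 0 0.2 0 0 0; 0 0 0.4 0 0 0; 0 0 0.7 0 0 0; 0 0 0.9 0 0 0", jaw=0)

```text
time: 3.0
tool_pos: [0.448, 0.2816, 0.1472]
eef_rot: [0.001, 0.075, 0.997, 0.001]
wrist_force: [0.5, -0.2, -0.4]
width: 0.0272
```

Emit:
apply_moves(commands="0.13 -0.22 0 0 0 0; 0.29 -0.5 0 0 0 0; 0.44 -0.764 -0.05 0 0 0; 0.44 -0.764 -0.2 0 0 0; 0.44 -0.764 -0.3 0 0 0; 0.44 -0.764 -0.3 0 0 0; 0.44 -0.764 -0.3 0 0 0")

```text
time: 3.7
tool_pos: [0.5134, 0.1669, 0.0999]
eef_rot: [-0.0, 0.075, 0.997, -0.0]
wrist_force: [0.1, 0.4, -1.8]
width: 0.0271
```

Run:
```python
from h import *
crop("scene","s4",230,150,160,110,5)
s=env.sense();print(s['tool_pos'],s['width'],s['wrist_force'])
```

```text
[0.51383927 0.16709999 0.10050768] 0.027291430410725893 [ 0.12621116  0.37358431 -0.19962691]
```

View pics/s4.png

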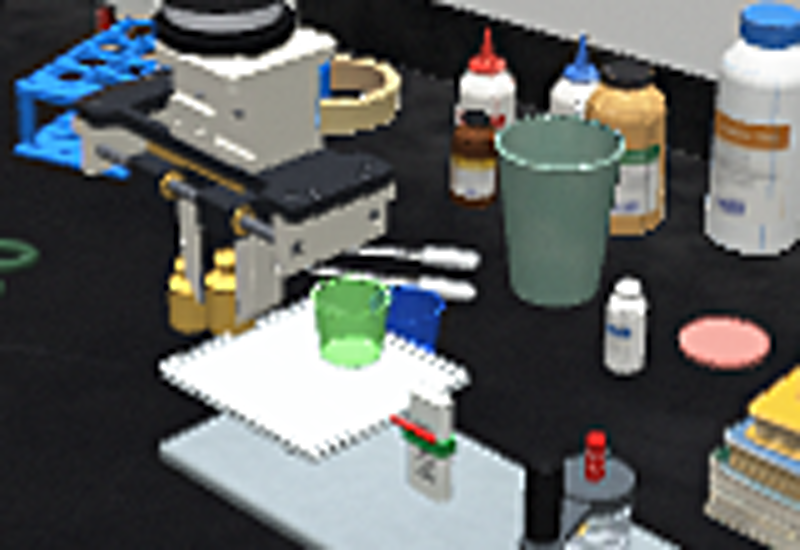

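Emit:
apply_moves(commands="0 0 -0.1 0 0 0; 0 0 -0.17 0 0 0; 0 0 -0.2 0 0 0; 0 0 -0.22 0 0 0; 0 0 -0.24 0 0 0; 0 0 -0.253 0 0 0; 0 0 -0.253 0 0 0")

```text
time: 4.45
tool_pos: [0.5137, 0.1669, 0.0621]
eef_rot: [0.0, 0.075, 0.997, 0.0]
wrist_force: [-0.5, 0.6, 0.4]
width: 0.0273
```

Run:
```python
from h import *
crop("scene","s5",230,170,160,110,5)
s=env.sense();print(s['tool_pos'],s['width'],s['wrist_force'])
```

```text
[0.51371025 0.16690013 0.06223082] 0.026934390497618484 [0.5115447  0.46854815 0.29520759]
```

View pics/s5.png

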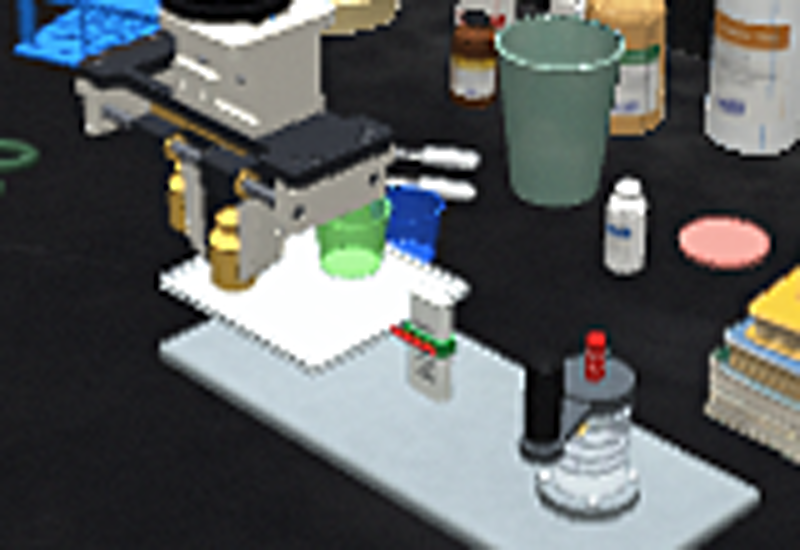

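Emit:
apply_moves(commands="0 0 0 0 0 0; 0 0 0 0 0 0; 0 0 0 0 0 0; 0 0 0.1 0 0 0; 0 0 0.3 0 0 0; 0 0 0.6 0 0 0; -0.2 0.1 0.8 0 0 0; -0.4 0.2 0.9 0 0 0; -0.4 0.2 0.9 0 0 0; -0.4 0.2 0.9 0 0 0", jaw=0.48)

```text
time: 5.5
tool_pos: [0.4536, 0.197, 0.1976]
eef_rot: [0.001, 0.074, 0.997, 0.0]
wrist_force: [-0.7, -0.1, 0.1]
width: 0.0436
```

Run:
```python
from h import *
im=crop("scene","s6",240,190,160,110,5)
crop("scene","s7",295,215,40,40,14,im=im)
c=camera_info("wrist"); cv2.imwrite("pics/w2.png",snapshot("wrist")[:,:,::-1])
s=env.sense();print(s['tool_pos'],s['width'],s['wrist_force'])
```

```text
[0.45395806 0.19644914 0.1964973 ] 0.04393705788734623 [ 0.11259127 -0.15804066  0.22233994]
```

View pics/s6.png

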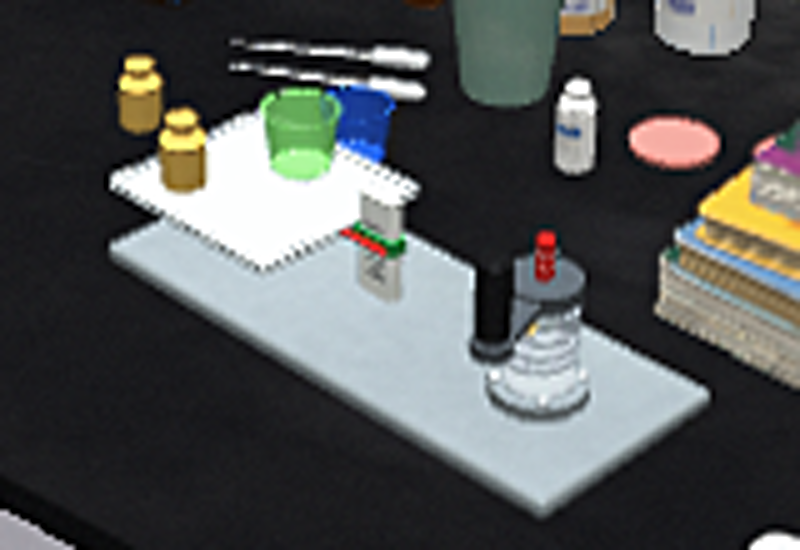

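View pics/s7.png

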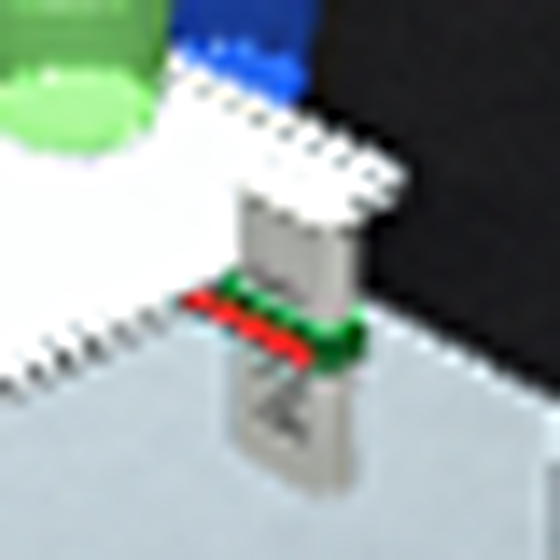

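View pics/w2.png

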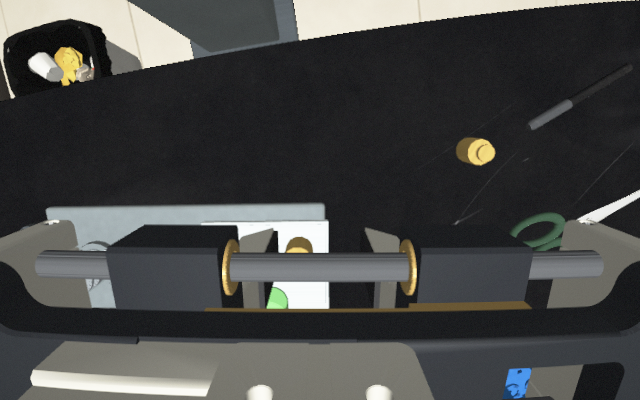

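One weight is on the pan and the pointer overlaps the marker in the image. The two sit at different depths, though, so I want a closer view with the wrist camera tilted to settle it.

```bash
cat >> h.py <<'E'
from scipy.spatial.transform import Rotation as R
def Rt():
    s=env.sense(); q=s['eef_rot']; return R.from_quat([q[1],q[2],q[3],q[0]]), s['tool_pos']
E
python3 - <<'E'
from h import *
r,t=Rt(); T=camera_info("wrist")['world_from_camera']
rel=r.inv().apply(T[:3,3]-t); Rc=r.inv()*R.from_matrix(T[:3,:3])
print(rel, t)
tgt=np.array([.528,.042,.05])
for deg in (30,40,45,50,60):
    r2=R.from_rotvec([0,-np.radians(deg),0])*r
    for tcp in [(.42,.05,.16),(.40,.04,.2),(.45,.04,.22)]:
        c=np.array(tcp)+r2.apply(rel); M=np.eye(4); M[:3,:3]=(r2*Rc).as_matrix(); M[:3,3]=c
        ci=dict(camera_info("wrist")); ci['world_from_camera']=M
        print(deg,tcp,c.round(3),proj("wrist",tgt,ci).round(0), np.degrees(np.arctan2(c[2]-.05,tgt[0]-c[0])))
E
```

```text
[ 0.06451711  0.00026489 -0.15915656] [0.45395806 0.19644914 0.1964973 ]
30 (0.42, 0.05, 0.16) [0.285 0.06  0.266] [[317. 226.]] 41.66424043124962
30 (0.4, 0.04, 0.2) [0.265 0.05  0.306] [[326. 210.]] 44.255751687827
30 (0.45, 0.04, 0.22) [0.315 0.05  0.326] [[319. 167.]] 52.375034193364385
40 (0.42, 0.05, 0.16) [0.269 0.06  0.241] [[313. 200.]] 36.39546280194589
40 (0.4, 0.04, 0.2) [0.249 0.05  0.281] [[321. 181.]] 39.6123283965493
40 (0.45, 0.04, 0.22) [0.299 0.05  0.301] [[314. 138.]] 47.61075701198257
45 (0.42, 0.05, 0.16) [0.262 0.06  0.228] [[311. 188.]] 33.758637980153985
45 (0.4, 0.04, 0.2) [0.242 0.05  0.268] [[319. 167.]] 37.29468789832861
45 (0.45, 0.04, 0.22) [0.292 0.05  0.288] [[312. 123.]] 45.233646425863206
50 (0.42, 0.05, 0.16) [0.257 0.06  0.214] [[309. 175.]] 31.119441238704535
50 (0.4, 0.04, 0.2) [0.237 0.05  0.254] [[317. 152.]] 34.98079122484508
50 (0.45, 0.04, 0.22) [0.287 0.05  0.274] [[309. 108.]] 42.86073380707744
60 (0.42, 0.05, 0.16) [0.25  0.06  0.184] [[305. 149.]] 25.831457530848173
60 (0.4, 0.04, 0.2) [0.23  0.05  0.224] [[312. 122.]] 30.367689556301134
60 (0.45, 0.04, 0.22) [0.28  0.05  0.244] [[304.  77.]] 38.13051353162206
```

Emit:
apply_moves(commands="-0.05 -0.15 0 0 -0.02 0; -0.1 -0.3 0 0 -0.043 0; -0.15 -0.45 0 0 -0.066 0; -0.2 -0.6 0 0 -0.089 0; -0.227 -0.75 0 0 -0.112 0; -0.227 -0.9 -0.1 0 -0.135 0; -0.227 -0.9 -0.15 0 -0.139 0; -0.227 -0.9 -0.15 0 -0.139 0; -0.227 -0.9 -0.15 0 -0.139 0")

```text
time: 6.5
tool_pos: [0.3977, 0.0773, 0.1933]
eef_rot: [0.317, 0.054, 0.945, 0.064]
wrist_force: [-0.3, 0.4, -0.8]
width: 0.0442
```

Run:
```python
from h import *
c=camera_info("wrist"); im=snapshot("wrist"); cv2.imwrite("pics/w3.png",im[:,:,::-1])
np.save("w3T.npy",c['world_from_camera'])
p=proj("wrist",(.528,.042,.05),c)[0].astype(int); print(p,c['world_from_camera'][:3,3])
x0=max(0,p[0]-50);y0=max(0,p[1]-40);print(x0,y0)
crop("wrist","w3c",x0,y0,100,75,8,im=im)
```

```text
[276 201] [0.25093975 0.07298117 0.2806281 ]
226 161
```

View pics/w3.png

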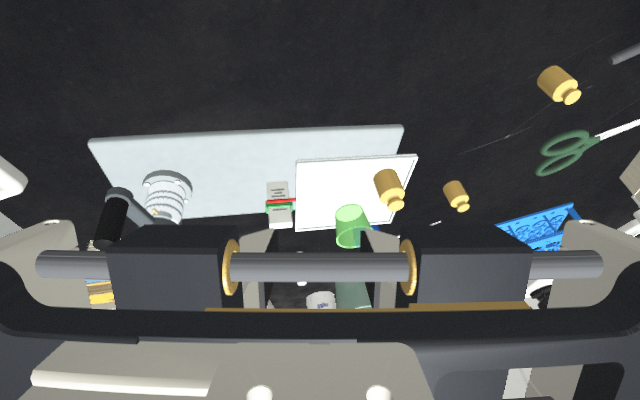

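View pics/w3c.png

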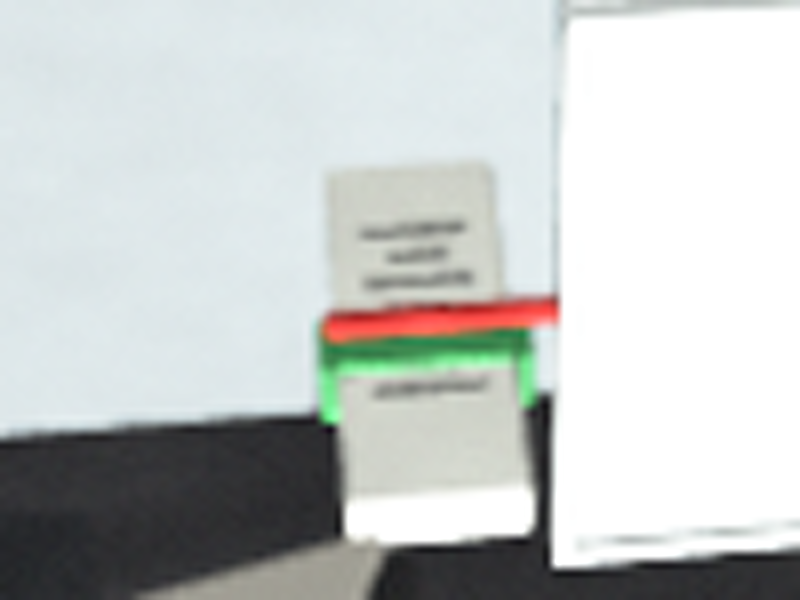

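Run:
```python
from h import *
s=env.sense(); print(s['tool_pos'],s['eef_rot'],s['qpos'].round(2),s['joint_vel'].round(2))
```

```text
[0.39735522 0.07729777 0.19266907] [0.31723446 0.05230512 0.94472456 0.06420267] [-0.14 -0.13  2.4   0.65  0.28 -2.17] [ 0.04 -0.01 -0.03 -0.39  0.    0.53]
```

Emit:
apply_moves(commands="0 0 0 0 0 0; 0 0 0 0 0 0; 0 0 0 0 0 0")

```text
time: 6.85
tool_pos: [0.3977, 0.0781, 0.194]
eef_rot: [0.317, 0.053, 0.945, 0.064]
wrist_force: [-0.5, -0.2, 0.6]
width: 0.0438
```

Run:
```python
from h import *
s=env.sense(); print(s['tool_pos'],s['eef_rot'],s['qpos'].round(2),s['joint_vel'].round(2))
```

```text
[0.39774833 0.07811046 0.19397978] [0.31744995 0.05330392 0.94461712 0.06389617] [-0.13 -0.13  2.4   0.63  0.28 -2.14] [ 0.01 -0.    0.    0.02  0.   -0.02]
```

Emit:
apply_moves(commands="0.05 -0.07 0.15 0 0.02 0; 0.13 -0.15 0.35 0 0.042 0; 0.13 -0.15 0.35 0 0.042 0; 0.13 -0.15 0.35 0 0.042 0; 0.13 -0.15 0.35 0 0.042 0; 0.13 -0.15 0.35 0 0.042 0")

```text
time: 7.45
tool_pos: [0.4154, 0.0563, 0.2448]
eef_rot: [0.19, 0.061, 0.978, 0.057]
wrist_force: [-0.5, 0.8, -0.5]
width: 0.0442
```

Run:
```python
from h import *
s=env.sense(); print(s['tool_pos'],s['eef_rot'],s['qpos'].round(2),s['joint_vel'].round(2))
c=camera_info("wrist"); im=snapshot("wrist"); cv2.imwrite("pics/w4.png",im[:,:,::-1])
np.save("w4T.npy",c['world_from_camera'])
p=proj("wrist",(.528,.042,.05),c)[0].astype(int); print(p,c['world_from_camera'][:3,3])
x0=max(0,p[0]-50);y0=max(0,p[1]-40);print(x0,y0)
crop("wrist","w4c",x0,y0,100,75,8,im=im)
```

```text
[0.41541248 0.05630687 0.24477366] [0.18955795 0.06105781 0.97831812 0.0568628 ] [-0.17 -0.09  2.06  0.21  0.82 -1.73] [-0.   -0.   -0.   -0.    0.01  0.  ]
[295 204] [0.29642411 0.05173868 0.36776322]
245 164
```

View pics/w4c.png

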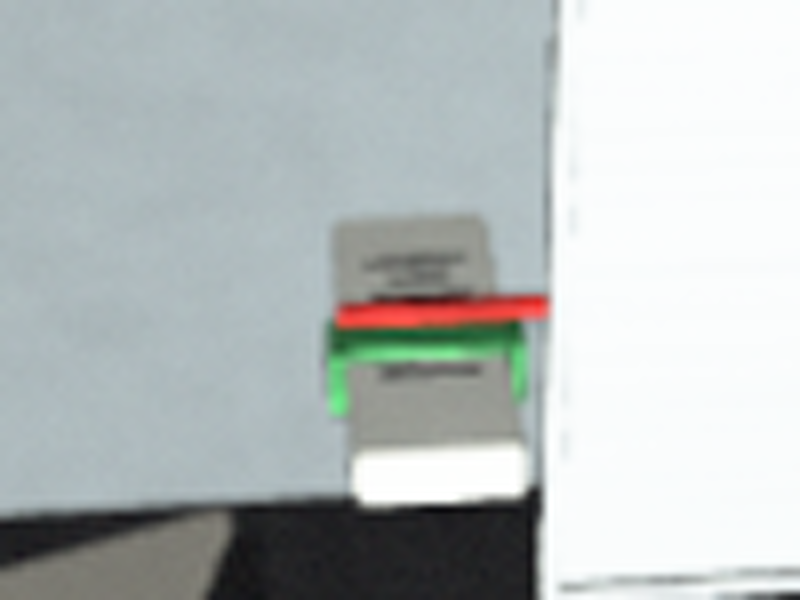

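Run:
```python
import cv2, numpy as np
a=cv2.imread("pics/w3.png")[192:218,258:300]; b=cv2.imread("pics/w4.png")[192:218,280:322]
f=lambda i: cv2.resize(i,None,fx=18,fy=11*18/11,interpolation=cv2.INTER_NEAREST)
cv2.imwrite("pics/cmp1.png",f(a)); cv2.imwrite("pics/cmp2.png",f(b))
```

```text
(no output)
```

View pics/cmp1.png

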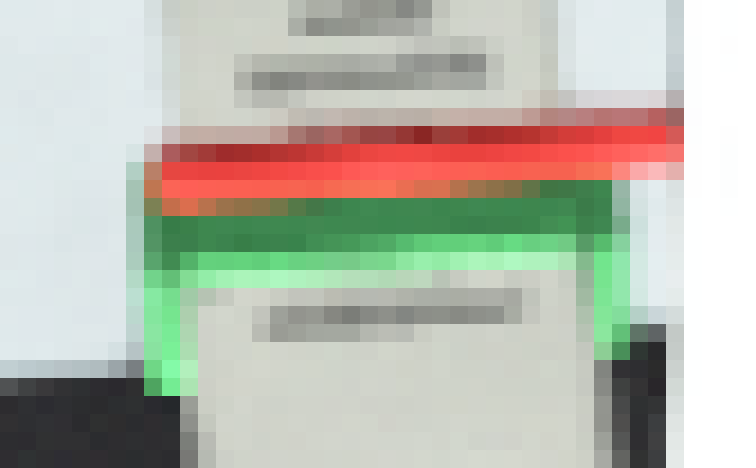

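View pics/cmp2.png

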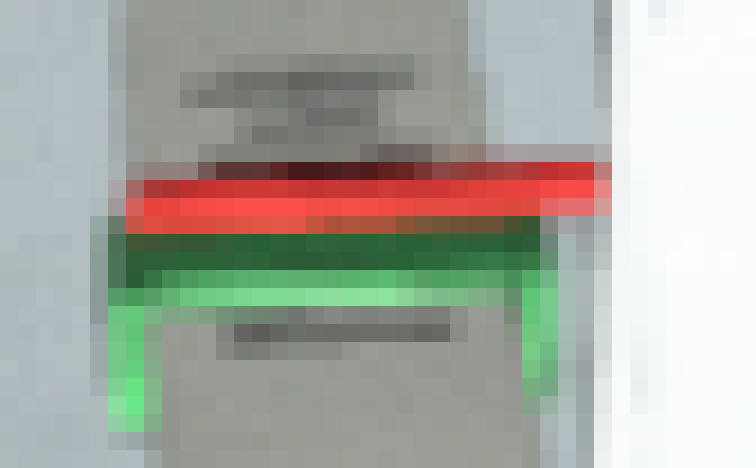

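Run:
```python
from h import *
T3=np.load("w3T.npy");T4=np.load("w4T.npy")
def tri(*obs):
    A=np.zeros((3,3));b=np.zeros(3)
    for T,uv in obs:
        c=dict(camera_info("wrist"));c['world_from_camera']=T
        o,d=ray("wrist",uv,c);d/=np.linalg.norm(d);P=np.eye(3)-np.outer(d,d);A+=P;b+=P@o
    p=np.linalg.solve(A,b)
    return p,[ (proj("wrist",p,{**camera_info("wrist"),'world_from_camera':T})[0]-uv).round(2) for T,uv in obs]
print("ptr",tri((T3,(265.8,201.4)),(T4,(286.5,202.6))))
print("marker left mid",tri((T3,(265.3,203.5)),(T4,(285.5,205.55))))
print("marker left top",tri((T3,(265.3,206.5)),(T4,(285.5,207.6))))
for p in [(.53,.043,.051),(.53,.043,.041),(.53,.043,.046),(.525,.043,.046)]:
    print(p,[proj("wrist",p,{**camera_info("wrist"),'world_from_camera':T})[0].round(2) for T in (T3,T4)])
c=camera_info("scene")
print("scene",[proj("scene",p,c)[0].round(2) for p in [(.53,.043,.051),(.53,.043,.041),(.525,.043,.046)]])
```

```text
ptr (array([0.52093116, 0.03119347, 0.05354724]), [array([0.03, 0.  ]), array([-0.03, -0.  ])])
marker left mid (array([0.52650769, 0.02937201, 0.05174971]), [array([-0.18, -0.01]), array([0.17, 0.02])])
marker left top (array([0.5263169 , 0.02919465, 0.0562536 ]), [array([-0.19, -0.01]), array([0.17, 0.02])])
(0.53, 0.043, 0.051) [array([277.43, 202.98]), array([296.84, 205.71])]
(0.53, 0.043, 0.041) [array([276.83, 196.39]), array([296.25, 201.11])]
(0.53, 0.043, 0.046) [array([277.12, 199.66]), array([296.54, 203.38])]
(0.525, 0.043, 0.046) [array([276.4 , 196.93]), array([295.99, 200.22])]
scene [array([314.89, 237.94]), array([314.86, 241.02]), array([313.77, 240.26])]
```

Run:
```python
from h import *
from scipy.optimize import brentq
im=cv2.imread("pics/s7.png")
c=camera_info("scene")
for nm,(x,y) in [("ptr",(.521,.0312)),("mark",(.5265,.0293))]:
    print(nm,[(z,proj("scene",(x,y,z),c)[0].round(2)) for z in (.045,.05,.055,.06)])
im=cv2.imread("pics/scene0.png"); i2=snapshot("scene")[:,:,::-1]
f=lambda i: cv2.resize(i[228:250,304:328],None,fx=16,fy=16,interpolation=cv2.INTER_NEAREST)
cv2.imwrite("pics/cmp3.png",np.hstack([f(im),f(i2)]))
```

```text
ptr [(0.045, array([316.33, 242.62])), (0.05, array([316.35, 241.07])), (0.055, array([316.36, 239.52])), (0.06, array([316.38, 237.95]))]
mark [(0.045, array([318.1 , 241.99])), (0.05, array([318.12, 240.44])), (0.055, array([318.14, 238.89])), (0.06, array([318.16, 237.33]))]
```

View pics/cmp3.png

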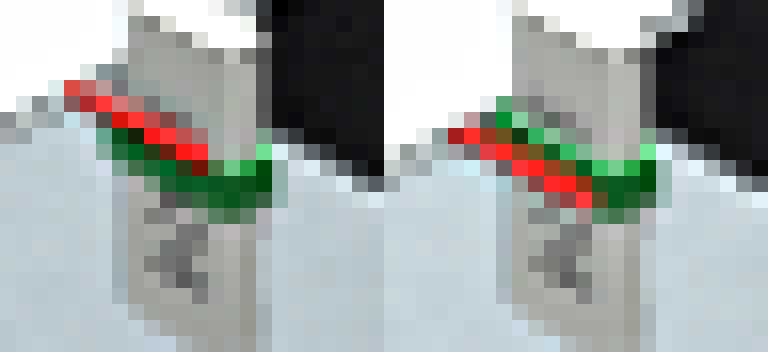

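Both estimates agree. The wrist stereo puts the pointer about 1.8 mm above the marker centre, and the scene view about 2.1 mm. So the target was about 10 mm below the start and one weight is right; a second would leave it about 6 mm too low. Next is the crank.

Run:
```python
import cv2
a=cv2.imread("pics/w3.png")[150:265,70:215]; b=cv2.imread("pics/w4.png")[150:265,70:240]
cv2.imwrite("pics/h3.png",cv2.resize(a,None,fx=5,fy=5,interpolation=cv2.INTER_CUBIC))
cv2.imwrite("pics/h4.png",cv2.resize(b,None,fx=4.6,fy=4.6,interpolation=cv2.INTER_CUBIC))
c=cv2.imread("pics/s6.png")
i=cv2.imread("pics/scene0.png")[225:280,325:375]
cv2.imwrite("pics/h0.png",cv2.resize(i,None,fx=10,fy=10,interpolation=cv2.INTER_CUBIC))
```

```text
(no output)
```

View pics/h3.png

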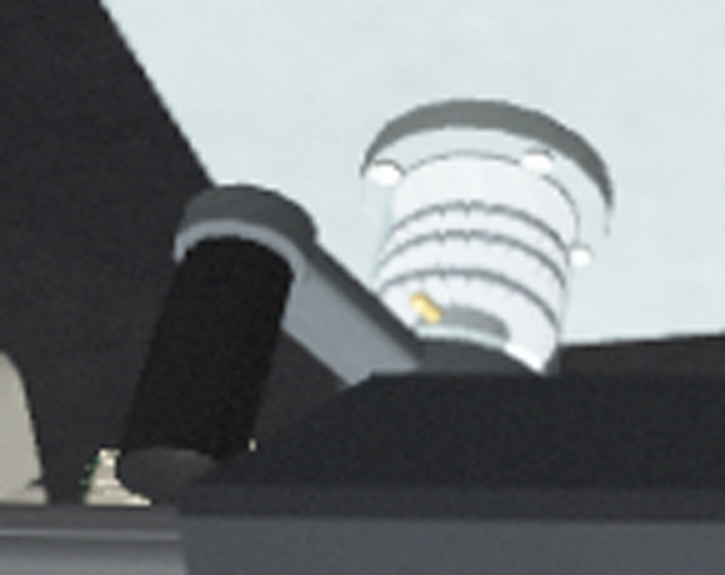

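View pics/h4.png

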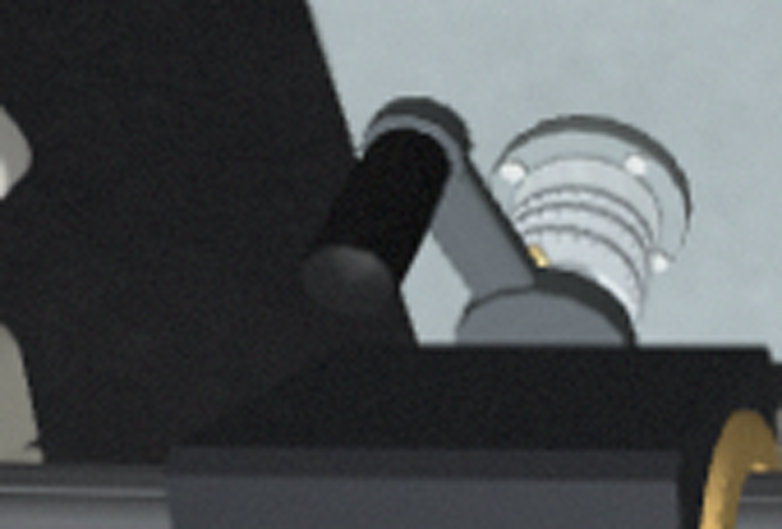

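View pics/h0.png

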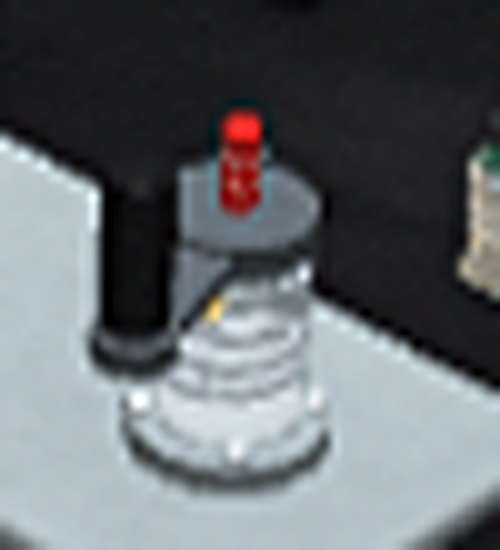

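Run:
```python
from h import *
T3=np.load("w3T.npy");T4=np.load("w4T.npy");c0=camera_info("wrist")
C3={**c0,'world_from_camera':T3};C4={**c0,'world_from_camera':T4}
print("w4 top",atz("wrist",(146.1,210.9),.133,C4),"base",atz("wrist",(160,182.5),.088,C4))
print("w3 base",atz("wrist",(117.5,200.5),.088,C3),"top",atz("wrist",(105,243.5),.133,C3))
print("scene hub",atz("scene",(348.5,245),.088),atz("scene",(348.6,236.7),.111))
print("scene handle top",atz("scene",(338.5,243.3),.133),"base",atz("scene",(338.4,258.5),.087))
# w3 flange: ellipse left(362,175) right(612,205) 
for uv in [(362,180),(614,215)]: print("flange",atz("wrist",np.array(uv)/5+(70,150)-.4,.013,C3))
```

```text
w4 top [ 0.44900278 -0.08738095  0.133     ] base [ 0.44746778 -0.08676711  0.088     ]
w3 base [ 0.44700262 -0.08716713  0.088     ] top [ 0.44599649 -0.08554087  0.133     ]
scene hub [ 0.5083908  -0.07976308  0.088     ] [ 0.51024908 -0.07762874  0.111     ]
scene handle top [ 0.44098375 -0.09369043  0.133     ] base [ 0.44475365 -0.09266105  0.087     ]
flange [ 0.50555314 -0.10994767  0.013     ]
flange [ 0.53063277 -0.05959035  0.013     ]
```

Run:
```python
from h import *
r,t=Rt(); d=R.from_quat([.075,.997,0,0]); print((d*r.inv()).as_rotvec()/2/np.pi, (np.array([.448,-.087,.17])-t)/.15,t)
im=crop("side","sd1",320,150,60,50,12)
im=im.astype(int)[160:185,335:365]; print(((im[...,0]>im[...,1]+30)&(im[...,0]>im[...,2]+30)).sum())
```

```text
[-0.01358377  0.06198648 -0.00398437] [ 0.21557863 -0.95431263 -0.50104707] [0.41566321 0.05614689 0.24515706]
16
```

View pics/sd1.png

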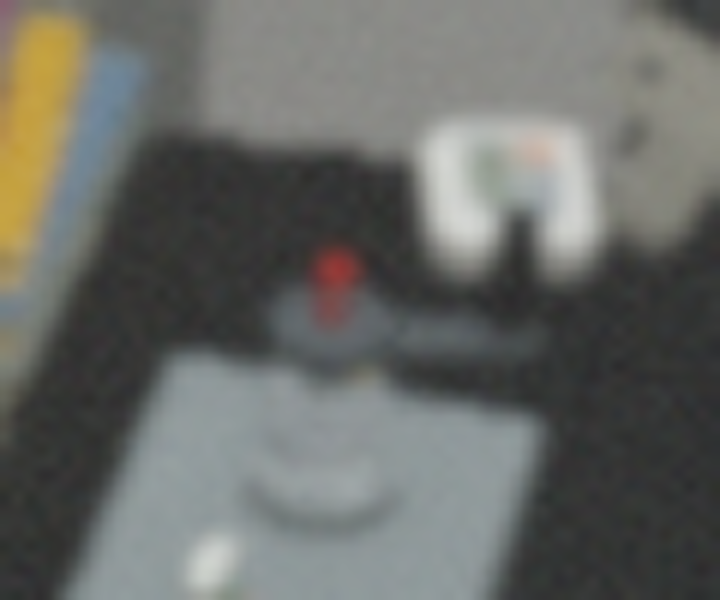

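Run:
```python
from h import *
print(proj("side",[(.448,-.087,.133),(.448,-.087,.088),(.509,-.079,.111),(.509,-.079,.088)]))
```

```text
[[363.19470513 167.26336193]
 [362.17894642 176.32725519]
 [347.35475241 171.32808116]
 [346.97233325 175.92520329]]
```

Emit:
apply_moves(commands="0.05 -0.25 0 -0.005 0.02 -0.001; 0.1 -0.5 -0.05 -0.009 0.042 -0.003; 0.21 -0.75 -0.1 -0.0136 0.062 -0.004; 0.21 -0.95 -0.2 -0.0136 0.062 -0.004; 0.21 -0.95 -0.3 -0.0136 0.062 -0.004; 0.21 -0.95 -0.4 -0.0136 0.062 -0.004; 0.21 -0.95 -0.4 -0.0136 0.062 -0.004", jaw=0.6)

```text
time: 8.3
tool_pos: [0.4469, -0.0864, 0.1842]
eef_rot: [-0.001, 0.075, 0.997, 0.0]
wrist_force: [-0.6, 0.4, 0.6]
width: 0.055
```

Run:
```python
from h import *
s=env.sense();print(s['tool_pos'],s['eef_rot'],s['qpos'].round(2))
cv2.imwrite("pics/w5.png",snapshot("wrist")[:,:,::-1])
crop("scene","s8",280,150,140,110,5)
crop("side","sd2",320,120,80,80,7)
```

```text
[ 0.44691799 -0.08643512  0.18419806] [-1.48680794e-03  7.53262740e-02  9.97157733e-01  4.43352334e-04] [-0.36  0.26  1.77  0.    1.11 -1.78]
```

View pics/w5.png

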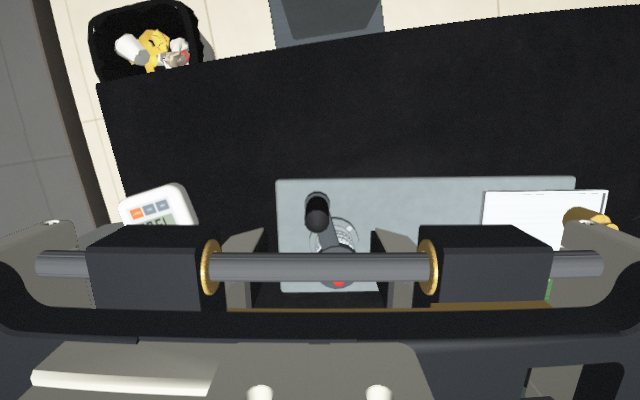

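View pics/s8.png

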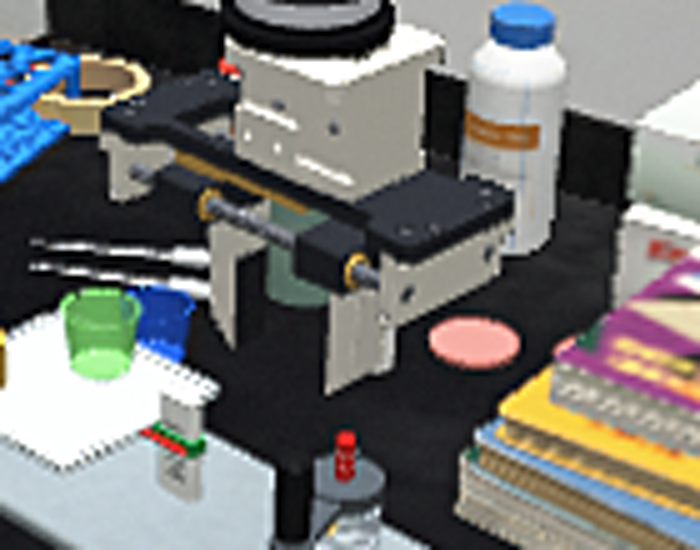

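View pics/sd2.png

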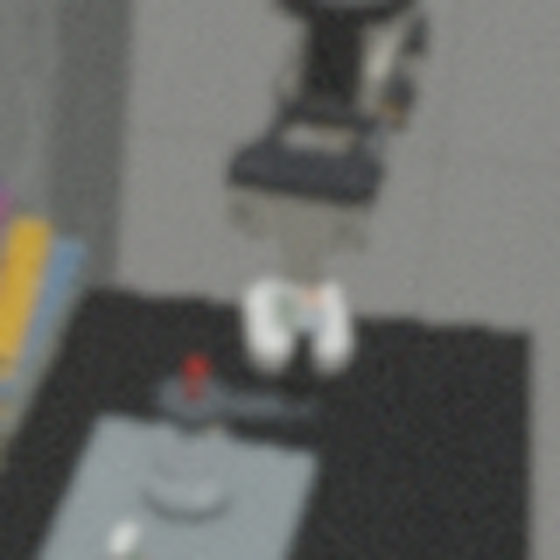

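```bash
python3 - <<'E'
from h import *
print("handle top",atz("wrist",(317,216),.133),"base",atz("wrist",(316,199),.087),"screw",atz("wrist",(338.5,282),.111))
for uv in [(372,251),(437,271)]: print("book base",atz("scene",uv,0))
for uv in [(390,222),(385,217),(420,240),(405,205),(457,215)]: print("book top .1",atz("scene",uv,.1))
E
python3 - <<'E'
import cv2
i=cv2.imread("pics/scene0.png")[185:285,360:480]
cv2.imwrite("pics/bk.png",cv2.resize(i,None,fx=6,fy=6,interpolation=cv2.INTER_CUBIC))
E
```

```text
handle top [ 0.44833839 -0.08824218  0.133     ] base [ 0.44704851 -0.0892997   0.087     ] screw [ 0.51435175 -0.0804157   0.111     ]
book base [ 0.6386311  -0.07801155  0.        ]
book base [ 0.66177826 -0.26683614  0.        ]
book top .1 [ 0.65698826 -0.11595547  0.1       ]
book top .1 [ 0.67283069 -0.09147171  0.1       ]
book top .1 [ 0.62337197 -0.2217519   0.1       ]
book top .1 [ 0.77133029 -0.10273287  0.1       ]
book top .1 [ 0.80888512 -0.24839461  0.1       ]
```

View pics/bk.png

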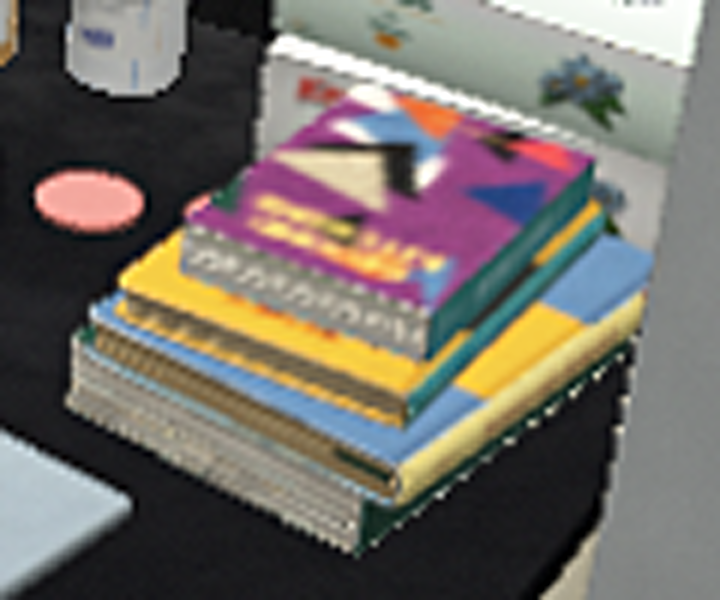

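Emit:
apply_moves(commands="0.005 -0.014 -0.15 0 0 0; 0.005 -0.014 -0.3 0 0 0; 0.005 -0.014 -0.45 0 0 0; 0.005 -0.014 -0.55 0 0 0; 0.005 -0.014 -0.6 0 0 0; 0.005 -0.014 -0.6 0 0 0")

```text
time: 9.05
tool_pos: [0.4492, -0.0888, 0.0964]
eef_rot: [0.001, 0.075, 0.997, -0.0]
wrist_force: [-0.8, 0.1, 0.2]
width: 0.0549
```

Emit:
apply_moves(commands="0 0 0 0 0 0; 0 0 0 0 0 0; 0 0 0 0 0 0; 0 0 0 0 0 0; 0 0 0 0 0 0; 0 0 0 0 0 0", jaw=0, squeeze=8)

```text
time: 9.65
tool_pos: [0.4493, -0.089, 0.0966]
eef_rot: [0.001, 0.075, 0.997, -0.0]
wrist_force: [0.4, 0.3, 2.1]
width: 0.0182
```

Run:
```python
from h import *
s=env.sense();print(s['tool_pos'],s['width'],s['wrist_force'])
im=crop("scene","s9",290,190,110,90,7)
crop("side","sd3",320,140,60,50,12)
```

```text
[ 0.44933652 -0.0890199   0.09660997] 0.018198873973844412 [0.40175387 0.29741329 2.06589626]
```

View pics/s9.png

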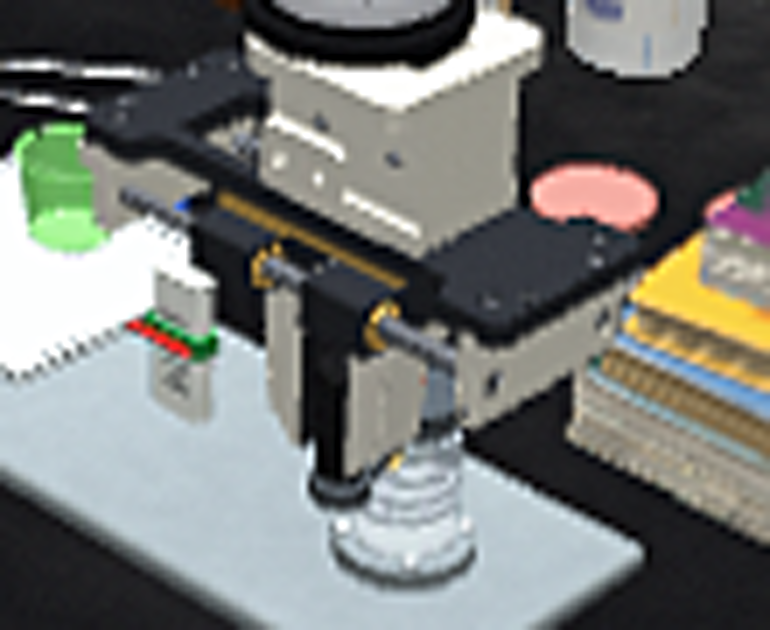

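View pics/sd3.png

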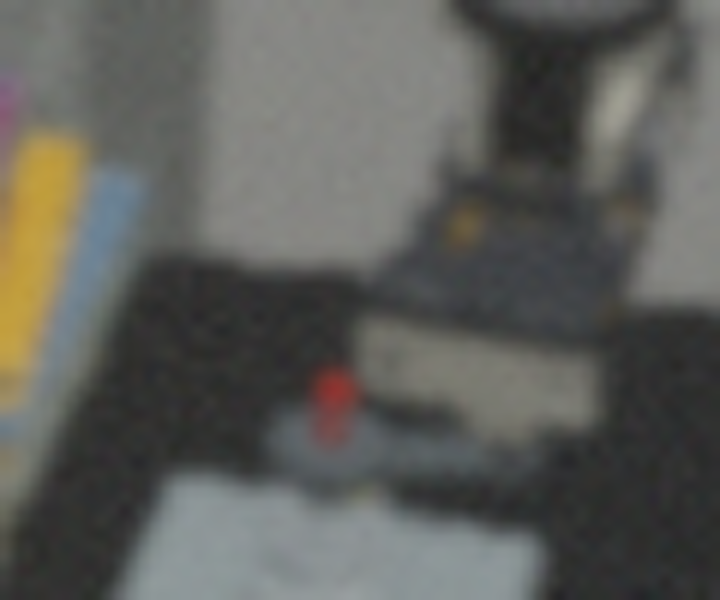

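```bash
cat >> h.py <<'E'
def table(a0,a1,n,r=.060):
    """shifts in units from angle a0 (rad, world) to a1"""
    v=lambda a: r*np.array([np.cos(a),np.sin(a)])/.15
    print("; ".join("%.3f %.3f 0 0 0 0"%tuple(v(a)-v(a0)) for a in np.linspace(a0,a1,n+1)[1:]))
def stat():
    s=env.sense();print(s['time'],s['tool_pos'].round(4),s['wrist_force'].round(1),s['width'].round(4))
def red(n="side",box=(325,155,365,190)):
    im=snapshot(n).astype(int); x0,y0,x1,y1=box; w=im[y0:y1,x0:x1]
    e=np.clip(w[...,0]-np.maximum(w[...,1],w[...,2])-15,0,None).astype(float)
    ys,xs=np.mgrid[y0:y1,x0:x1]; print(n,"red sum",e.sum(),"centroid",((e*xs).sum()/e.sum()).round(2),((e*ys).sum()/e.sum()).round(2), "rows",e.sum(1).round(0)[e.sum(1)>0],"from",ys[e.sum(1)>0,0][0])
    return im.astype(np.uint8)
E
python3 - <<'E'
from h import *
red(); table(3.292,3.692,5)
E
```

```text
side red sum 697.0 centroid 345.89 171.49 rows [ 18.   9.  11.   6.   3.  17. 127. 207. 154.  68.  52.  25.] from 155
0.006 -0.031 0 0 0 0; 0.015 -0.062 0 0 0 0; 0.026 -0.092 0 0 0 0; 0.039 -0.121 0 0 0 0; 0.055 -0.149 0 0 0 0
```

Emit:
apply_moves(commands="0.006 -0.031 0 0 0 0; 0.015 -0.062 0 0 0 0; 0.026 -0.092 0 0 0 0; 0.039 -0.121 0 0 0 0; 0.055 -0.149 0 0 0 0; 0.055 -0.149 0 0 0 0; 0.055 -0.149 0 0 0 0")

```text
time: 10.5
tool_pos: [0.4579, -0.1118, 0.0966]
eef_rot: [0.001, 0.075, 0.997, -0.001]
wrist_force: [1.5, 0.2, 5.2]
width: 0.018
```

Run:
```python
from h import *
stat(); im=red(box=(330,160,360,190)); crop("side","sd4",320,140,60,50,12,im=im); table(3.692,4.092,4)
crop("scene","s10",290,190,110,90,7)
```

```text
Traceback (most recent call last):
  File "h.py", line 25, in stat
    s=env.sense();print(s['time'],s['tool_pos'].round(4),s['wrist_force'].round(1),s['width'].round(4))
                                                                                   ^^^^^^^^^^^^^^^^
AttributeError: 'float' object has no attribute 'round'
```

```bash
sed -i "s/s\['width'\].round(4)/round(s['width'],4)/" h.py
python3 - <<'E'
from h import *
stat(); im=red(box=(330,160,360,190)); crop("side","sd4",320,140,60,50,12,im=im); table(3.692,4.092,4)
crop("scene","s10",290,190,110,90,7)
E
```

```text
10.5 [ 0.4579 -0.1118  0.0966] [1.5 0.2 5.2] 0.018
side red sum 684.0 centroid 347.47 172.53 rows [ 20. 145. 223. 151.  65.  53.  27.] from 170
0.023 -0.033 0 0 0 0; 0.048 -0.064 0 0 0 0; 0.077 -0.091 0 0 0 0; 0.108 -0.116 0 0 0 0
```

View pics/s10.png

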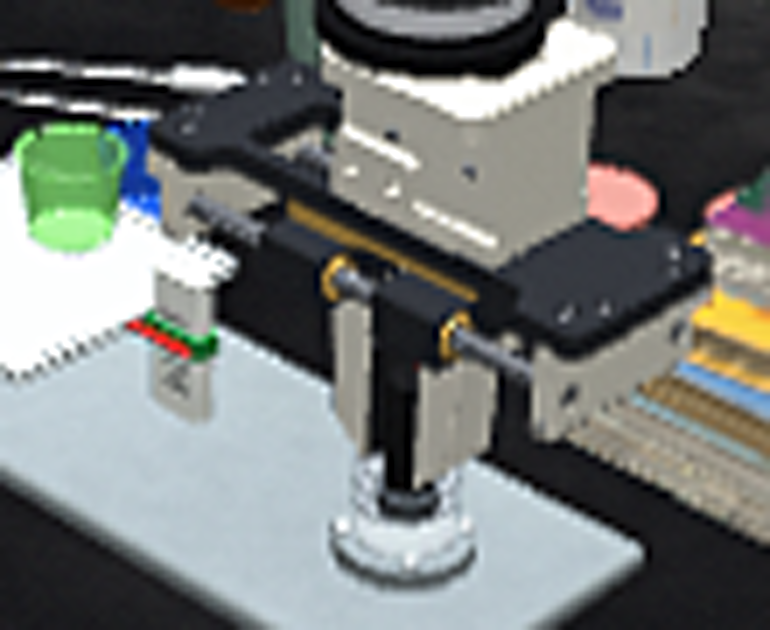

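View pics/sd4.png

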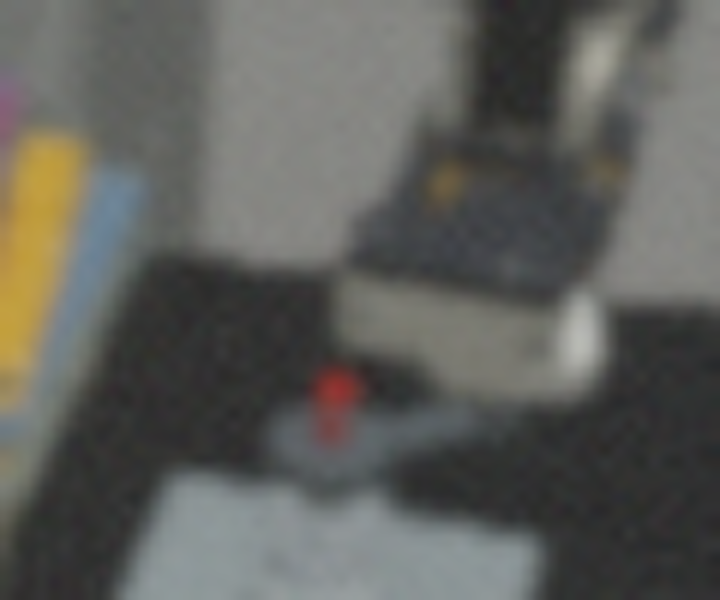

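Emit:
apply_moves(commands="0.023 -0.033 0 0 0 0; 0.048 -0.064 0 0 0 0; 0.048 -0.064 0 0 0 0")

```text
time: 10.9
tool_pos: [0.4652, -0.1211, 0.0965]
eef_rot: [0.001, 0.075, 0.997, -0.0]
wrist_force: [1.5, 0.7, 5.0]
width: 0.0186
```

```bash
cat > st.py <<'E'
from h import *
import sys
a=float(sys.argv[1]); d=float(sys.argv[2])
stat(); im=red(box=(330,160,360,190)); red("scene",box=(342,225,356,255)); table(a,a+d,2)
p=env.sense()['tool_pos']; print("angle about (.508,-.080)",np.arctan2(p[1]+.08,p[0]-.508)%(2*np.pi), np.hypot(p[1]+.08,p[0]-.508))
E
python3 st.py 3.892 .2
```

```text
10.9 [ 0.4652 -0.1211  0.0965] [1.5 0.7 5. ] 0.0186
side red sum 653.0 centroid 347.46 172.55 rows [ 15. 140. 215. 143.  61.  49.  30.] from 170
scene red sum 254.0 centroid 346.41 227.58 rows [28. 36. 89. 54. 11.  1. 14. 21.] from 225
0.029 -0.028 0 0 0 0; 0.060 -0.053 0 0 0 0
angle about (.508,-.080) 3.900673435654848 0.05937951527038855
```

Emit:
apply_moves(commands="0.029 -0.028 0 0 0 0; 0.060 -0.053 0 0 0 0; 0.060 -0.053 0 0 0 0")

```text
time: 11.3
tool_pos: [0.4741, -0.1288, 0.0965]
eef_rot: [0.001, 0.075, 0.997, -0.0]
wrist_force: [2.1, 1.8, 6.4]
width: 0.0181
```

```bash
python3 st.py 4.092 .2
```

```text
11.3 [ 0.4741 -0.1288  0.0965] [2.1 1.8 6.4] 0.0181
side red sum 666.0 centroid 347.45 172.53 rows [ 20. 148. 214. 142.  60.  52.  30.] from 170
scene red sum 437.0 centroid 347.65 237.03 rows [25. 48. 11. 15. 27. 15. 27. 71. 56. 33. 66. 43.] from 225
0.034 -0.022 0 0 0 0; 0.069 -0.040 0 0 0 0
angle about (.508,-.080) 4.099383322611126 0.05943668644984394
```

Emit:
apply_moves(commands="0.034 -0.022 0 0 0 0; 0.069 -0.040 0 0 0 0; 0.069 -0.040 0 0 0 0")

```text
time: 11.7
tool_pos: [0.4843, -0.1346, 0.0965]
eef_rot: [0.001, 0.075, 0.997, -0.0]
wrist_force: [1.6, 2.3, 6.0]
width: 0.0183
```

```bash
python3 st.py 4.292 .2
```

```text
11.7 [ 0.4843 -0.1346  0.0965] [1.6 2.3 6. ] 0.0183
side red sum 601.0 centroid 347.34 172.58 rows [ 19. 128. 187. 122.  67.  54.  24.] from 170
scene red sum 4414.0 centroid 348.7 239.78 rows [ 21.  20.  34.  20.  22.  18. 297. 695. 702. 354. 352. 328. 423. 339.
 417. 333.  39.] from 225
0.037 -0.014 0 0 0 0; 0.076 -0.025 0 0 0 0
angle about (.508,-.080) 4.297392211919951 0.05949511611815435
```

Emit:
apply_moves(commands="0.037 -0.014 0 0 0 0; 0.076 -0.025 0 0 0 0; 0.076 -0.025 0 0 0 0")

```text
time: 12.1
tool_pos: [0.4956, -0.1383, 0.0965]
eef_rot: [0.001, 0.075, 0.997, -0.0]
wrist_force: [0.8, 2.4, 6.9]
width: 0.0185
```

```bash
sed -i 's/ys\[e.sum(1)>0,0\]\[0\])/ys[e.sum(1)>100,0][:1])/' h.py; python3 st.py 4.492 .2
python3 - <<'E'
import cv2,numpy as np
im=cv2.imread("pics/scene0.png")[:,:,::-1].astype(int);w=im[225:255,342:356]
e=np.clip(w[...,0]-np.maximum(w[...,1],w[...,2])-15,0,None).sum(1);print([(225+i,v) for i,v in enumerate(e) if v>100])
E
```

```text
12.1 [ 0.4956 -0.1383  0.0965] [0.8 2.4 6.9] 0.0185
side red sum 519.0 centroid 347.28 172.71 rows [  8.  99. 169. 111.  53.  49.  30.] from [172]
scene red sum 4213.0 centroid 348.73 239.96 rows [  4.  23.  25.  17.   5. 281. 661. 693. 344. 347. 288. 420. 337. 388.
 338.  42.] from [236]
0.039 -0.007 0 0 0 0; 0.079 -0.010 0 0 0 0
angle about (.508,-.080) 4.497533583232741 0.05956445740869858
[(236, np.int64(269)), (237, np.int64(665)), (238, np.int64(697)), (239, np.int64(330)), (240, np.int64(322)), (241, np.int64(281)), (242, np.int64(411)), (243, np.int64(328)), (244, np.int64(403)), (245, np.int64(317))]
```

Same as the start: the stem's top is still at row 236, so there's no drop yet.

Emit:
apply_moves(commands="0.039 -0.007 0 0 0 0; 0.079 -0.010 0 0 0 0; 0.079 -0.010 0 0 0 0")

```text
time: 12.5
tool_pos: [0.5075, -0.1397, 0.0965]
eef_rot: [0.001, 0.075, 0.997, -0.0]
wrist_force: [1.0, 2.8, 6.4]
width: 0.0186
```

```bash
python3 st.py 4.692 .2
```

```text
12.5 [ 0.5075 -0.1397  0.0965] [1.  2.8 6.4] 0.0186
side red sum 550.0 centroid 347.33 172.89 rows [ 68. 180. 149.  73.  56.  24.] from [172]
scene red sum 3944.0 centroid 348.58 240.45 rows [ 40. 521. 729. 483. 370. 310. 443. 376. 281. 347.  44.] from [237]
0.040 0.001 0 0 0 0; 0.080 0.006 0 0 0 0
angle about (.508,-.080) 4.700005828888075 0.0596790937259344
```

Emit:
apply_moves(commands="0.040 0.001 0 0 0 0; 0.040 0.001 0 0 0 0")

```text
time: 12.8
tool_pos: [0.5132, -0.1395, 0.0965]
eef_rot: [0.001, 0.075, 0.997, -0.0]
wrist_force: [0.2, 1.2, 7.5]
width: 0.0186
```

```bash
python3 st.py 4.792 .2
```

```text
12.8 [ 0.5132 -0.1395  0.0965] [0.2 1.2 7.5] 0.0186
side red sum 358.0 centroid 347.37 173.91 rows [ 19. 119. 120.  75.  25.] from [173]
scene red sum 3294.0 centroid 348.59 241.59 rows [ 25. 485. 737. 616. 356. 275. 423. 335.  42.] from [239]
0.040 0.005 0 0 0 0; 0.079 0.014 0 0 0 0
angle about (.508,-.080) 4.796786014261702 0.059708838675611144
```

Run:
```python
from h import *
im=red("scene",box=(342,225,356,255)); crop("scene","s11",320,205,60,55,12,im=im); red(box=(330,160,360,190)); stat()
```

```text
scene red sum 3297.0 centroid 348.59 241.59 rows [ 25. 486. 736. 616. 357. 276. 424. 336.  41.] from [239]
side red sum 349.0 centroid 347.36 173.91 rows [ 14. 116. 127.  71.  21.] from [173]
13.0 [ 0.5129 -0.1395  0.0965] [1.5 1.2 6.6] 0.0184
```

View pics/s11.png

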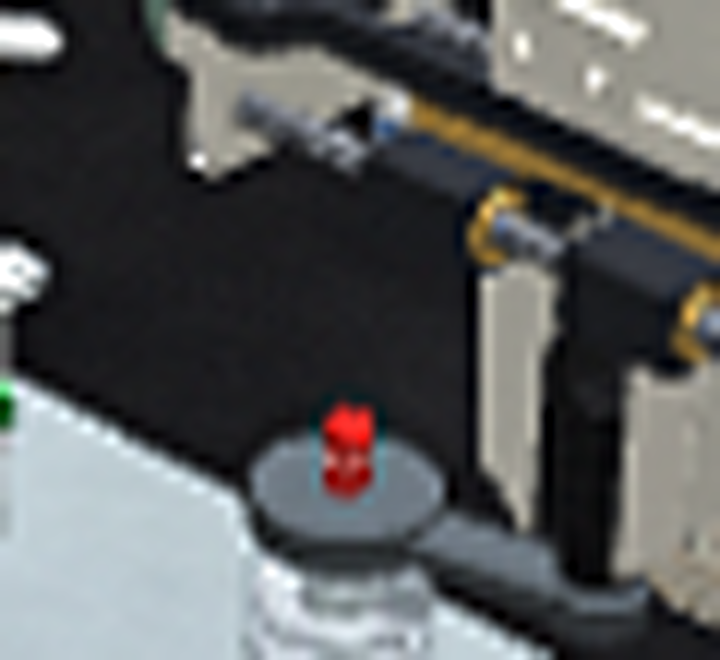

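The screw has dropped: the stem top moved from row 236 to row 239 and stays there, at a handle angle of about 4.70 rad. Now one turn forward.

Run:
```python
from h import *
a=4.792
for k in range(4):
    n=a-1.59; table(a,n,10); print(); a=n
print(a%(2*np.pi))
```

```text
-0.064 -0.000 0 0 0 0; -0.126 0.010 0 0 0 0; -0.187 0.030 0 0 0 0; -0.243 0.059 0 0 0 0; -0.294 0.097 0 0 0 0; -0.339 0.142 0 0 0 0; -0.375 0.194 0 0 0 0; -0.404 0.251 0 0 0 0; -0.422 0.312 0 0 0 0; -0.431 0.375 0 0 0 0

0.001 0.064 0 0 0 0; 0.012 0.126 0 0 0 0; 0.033 0.186 0 0 0 0; 0.064 0.242 0 0 0 0; 0.102 0.292 0 0 0 0; 0.149 0.336 0 0 0 0; 0.201 0.372 0 0 0 0; 0.259 0.399 0 0 0 0; 0.320 0.416 0 0 0 0; 0.383 0.424 0 0 0 0

0.063 -0.002 0 0 0 0; 0.126 -0.015 0 0 0 0; 0.185 -0.037 0 0 0 0; 0.241 -0.068 0 0 0 0; 0.290 -0.108 0 0 0 0; 0.333 -0.155 0 0 0 0; 0.368 -0.208 0 0 0 0; 0.394 -0.266 0 0 0 0; 0.410 -0.328 0 0 0 0; 0.416 -0.391 0 0 0 0

-0.004 -0.063 0 0 0 0; -0.017 -0.125 0 0 0 0; -0.041 -0.185 0 0 0 0; -0.073 -0.239 0 0 0 0; -0.114 -0.288 0 0 0 0; -0.161 -0.330 0 0 0 0; -0.215 -0.364 0 0 0 0; -0.274 -0.388 0 0 0 0; -0.335 -0.404 0 0 0 0; -0.399 -0.409 0 0 0 0

4.715185307179586
```

Emit:
apply_moves(commands="-0.064 -0.000 0 0 0 0; -0.126 0.010 0 0 0 0; -0.187 0.030 0 0 0 0; -0.243 0.059 0 0 0 0; -0.294 0.097 0 0 0 0; -0.339 0.142 0 0 0 0; -0.375 0.194 0 0 0 0; -0.404 0.251 0 0 0 0; -0.422 0.312 0 0 0 0; -0.431 0.375 0 0 0 0; -0.431 0.375 0 0 0 0")

```text
time: 14.1
tool_pos: [0.4486, -0.0827, 0.0965]
eef_rot: [0.001, 0.075, 0.997, -0.0]
wrist_force: [2.9, -0.2, 5.8]
width: 0.0184
```

```bash
python3 st.py 3.202 .2
```

```text
14.1 [ 0.4486 -0.0827  0.0965] [ 2.9 -0.2  5.8] 0.0184
side red sum 408.0 centroid 347.27 173.97 rows [ 19. 113. 161.  93.  22.] from [173]
scene red sum 1253.0 centroid 348.55 242.06 rows [ 10.  32.   8.  54.   9.   7.   7. 145. 277. 232. 213. 237.  22.] from [241]
0.004 -0.040 0 0 0 0; 0.013 -0.079 0 0 0 0
angle about (.508,-.080) 3.1970986473411047 0.059488685338938446
```

Emit:
apply_moves(commands="0.001 0.064 0 0 0 0; 0.012 0.126 0 0 0 0; 0.033 0.186 0 0 0 0; 0.064 0.242 0 0 0 0; 0.102 0.292 0 0 0 0; 0.149 0.336 0 0 0 0; 0.201 0.372 0 0 0 0; 0.259 0.399 0 0 0 0; 0.320 0.416 0 0 0 0; 0.383 0.424 0 0 0 0; 0.383 0.424 0 0 0 0")

```text
time: 15.3
tool_pos: [0.5063, -0.0197, 0.0965]
eef_rot: [0.0, 0.075, 0.997, -0.0]
wrist_force: [0.8, 2.0, 9.6]
width: 0.0183
```

```bash
python3 st.py 1.612 .2
```

```text
15.3 [ 0.5063 -0.0197  0.0965] [0.8 2.  9.6] 0.0183
side red sum 5.0 centroid 341.8 166.4 rows [3. 2.] from []
scene red sum 2716.0 centroid 348.52 242.3 rows [280. 659. 746. 368. 374. 242.  47.] from [240]
-0.040 -0.004 0 0 0 0; -0.079 -0.011 0 0 0 0
angle about (.508,-.080) 1.6092426615000266 0.06031874952402599
```

Emit:
apply_moves(commands="0.063 -0.002 0 0 0 0; 0.126 -0.015 0 0 0 0; 0.185 -0.037 0 0 0 0; 0.241 -0.068 0 0 0 0; 0.290 -0.108 0 0 0 0; 0.333 -0.155 0 0 0 0; 0.368 -0.208 0 0 0 0; 0.394 -0.266 0 0 0 0; 0.410 -0.328 0 0 0 0; 0.416 -0.391 0 0 0 0; 0.416 -0.391 0 0 0 0")

```text
time: 16.5
tool_pos: [0.5685, -0.08, 0.0965]
eef_rot: [0.001, 0.075, 0.997, -0.001]
wrist_force: [3.3, -0.9, 5.5]
width: 0.0186
```

```bash
python3 st.py 0.022 .2
```

```text
16.5 [ 0.5685 -0.08    0.0965] [ 3.3 -0.9  5.5] 0.0186
side red sum 303.0 centroid 347.28 174.6 rows [ 35. 101. 116.  51.] from [174]
scene red sum 2461.0 centroid 348.5 242.74 rows [ 29. 335. 773. 692. 383. 249.] from [241]
-0.003 0.040 0 0 0 0; -0.010 0.079 0 0 0 0
angle about (.508,-.080) 0.009468089509650262 0.060517269448740134
```

Emit:
apply_moves(commands="-0.004 -0.063 0 0 0 0; -0.017 -0.125 0 0 0 0; -0.041 -0.185 0 0 0 0; -0.073 -0.239 0 0 0 0; -0.114 -0.288 0 0 0 0; -0.161 -0.330 0 0 0 0; -0.215 -0.364 0 0 0 0; -0.274 -0.388 0 0 0 0; -0.335 -0.404 0 0 0 0; -0.399 -0.409 0 0 0 0; -0.399 -0.409 0 0 0 0; -0.399 -0.409 0 0 0 0")

```text
time: 17.8
tool_pos: [0.5072, -0.1397, 0.0964]
eef_rot: [-0.001, 0.075, 0.997, 0.0]
wrist_force: [-1.2, 1.9, 8.5]
width: 0.0183
```

```bash
python3 st.py 4.715 .2
python3 - <<'E'
from h import *
im=snapshot("scene"); crop("scene","s12",320,205,60,55,12,im=im); crop("scene","s13",240,180,160,110,5,im=im); stat()
print(proj("scene",[(.509,-.079,z) for z in (.111,.103,.095)]))
E
```

```text
17.8 [ 0.5072 -0.1397  0.0964] [-1.2  1.9  8.5] 0.0183
side red sum 228.0 centroid 347.19 175.16 rows [ 36. 120.  72.] from [175]
scene red sum 2339.0 centroid 348.45 243.2 rows [ 65. 623. 823. 478. 313.  37.] from [242]
0.040 0.002 0 0 0 0; 0.079 0.008 0 0 0 0
angle about (.508,-.080) 4.701950096549848 0.05970693232623264
17.95 [ 0.5074 -0.1397  0.0964] [-0.2  2.   8.8] 0.0182
[[348.78149842 237.08660406]
 [348.64173143 239.78521469]
 [348.50260693 242.46532333]]
```

View pics/s12.png

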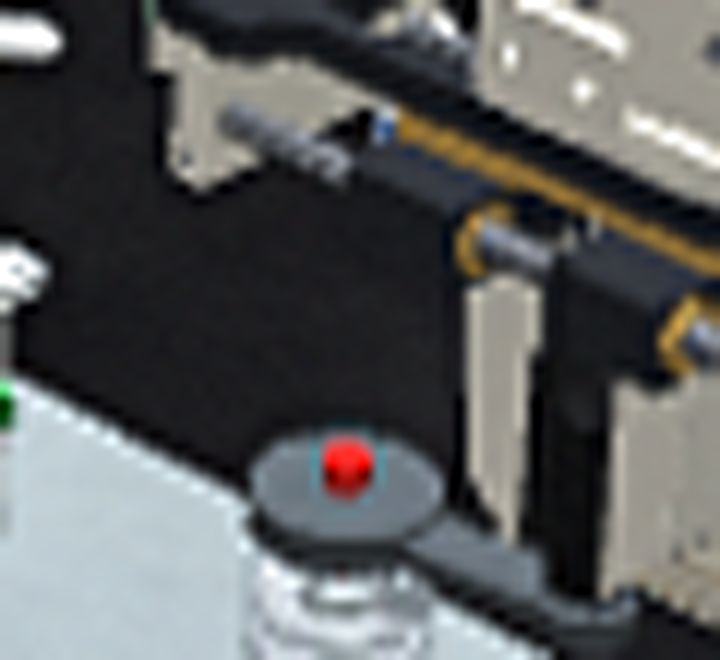

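View pics/s13.png

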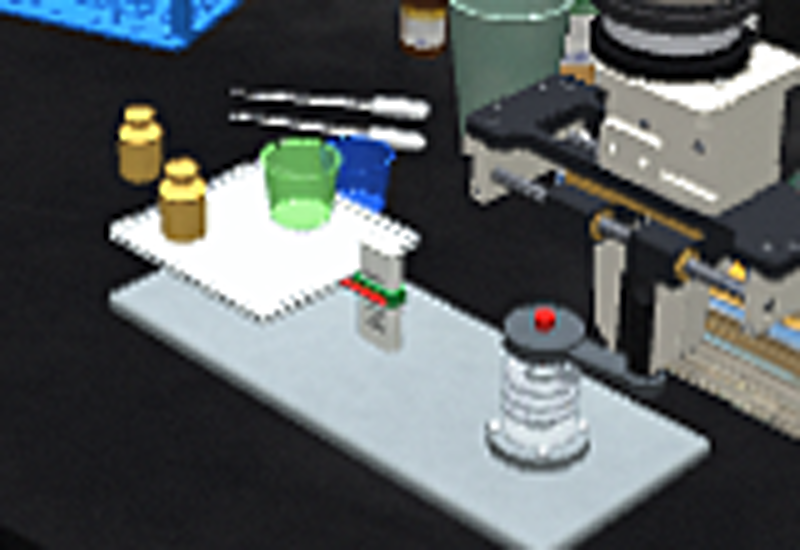

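The stem top is now about 5.5 px, or 16 mm, below its start, as it should be one turn in. The handle is still held, and the weight, cup and pointer haven't moved.

```bash
python3 -c "
from cell import env
print(env.hand_in()); print(env.sense()['time'])"
```

```text
the job is handed in; nothing more can be done
None
the job is handed in; nothing more can be done
```

The job is done and handed in at about 18 s of robot time; no verdict was reported.

- **Pan:** I put one 100 g weight on the free half of the pan, at the left slot. My two measurements put the red pointer's tip about 1.8 mm and 2.1 mm above the marker's centre, within the 5 mm allowed. I judged this from images good to only a couple of millimetres. A second weight would have left the pointer about 6 mm too low, so I left it off. The cup was not touched.
- **Crank:** I gripped the handle and turned it backward in small steps. About 1.4 rad from the start the screw dropped roughly 8 mm, which I saw in both the scene and side cameras. I overshot by about 0.1 rad, well short of the stop. I then turned it forward to one full turn from the drop point.
- **Last checks:** The screw stem's top had sunk about 16 mm in all, so the thread is started. The grip was still closed on the handle (18.2 mm opening). Forces in the readings I took stayed under 10 N, mostly a steady upward push of 5–10 N on the tool that I did not trace. The weight, cup and pointer were unmoved in the last picture.

None of the checks failed. One disagreed: early estimates of the handle and hub positions differed by 5–10 mm between cameras. I used the close wrist view together with the stated 60 mm radius, and the crank then turned with only about 3 N of sideways force.

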